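# Set a tip box back in its bay

### The job

The tip box with the milky hinged lid has been left standing on its end beside the two-bay station, its lid ajar. With light pushes only, never gripping or lifting it, push the lid shut, then push the box over so that it drops onto its base with the lid on top and still shut, and slide it into the empty bay until it sits home against the end stop. Leave the open tip box in the other bay and the bottles, jar and well plate round about where they are.

Things in the scene. Friction and masses are not known exactly. Their poses are not given: they have to be found in the camera images.
- tip_box: tip box to put away: blue base, milky hinged lid, 86 x 122 x 82 mm shut and lying on its base, 0.16-0.26 kg. Origin: centre of its underside. Own z from underside to lid top, own y along its 122 mm, own x from the lid's free edge (-43 mm) to the hinge (+44 mm). At the start it stands on end: own y up, underside towards the station (left), lid to the right, hinge upright on the far side
- box_centre (a point): centre of the tip box (own frame 0, 0, 41 mm): 61 mm above the worktop while the box stands on end, 41 mm when it lies on its base. Pushed over towards the station, the box turns about the lower edge of its underside and lands with its axes about parallel to the station's
- lid_edge (a point): middle of the free edge of the box's lid, half-way up the lid's 26 mm rim; it swings with the lid
- tip_box_lid (a joint): opening angle of the tip box's lid, rad: 0 shut, 0.4 to 0.9 at the start. Hinge line along own y at own x = 44 mm, z = 51 mm of the box (the shut lid's outer face is 31 mm further out, at z = 82 mm); a nearly free hinge, which is upright while the box stands on end; no catch and no spring
- station: two-bay tip-box station screwed down: three aluminium guide bars 18 mm high, up to 30 wide, with tapered noses; a cross bar with rubber buffers closes the left end. Origin (on the worktop): where the tip box's origin lies when home in the empty front bay. Own y along the bays to the end stop (buffer face at y = 62.5 mm), own x to the rear bay (centre x = 125 mm), which holds the open tip box
- bay_mouth (a point): middle of the mouth of the empty front bay, between the nose tips, on the worktop (station frame 0, -100 mm). The mouth is 118 mm wide and narrows over 40 mm to the bay's 95 mm
- tip_box_open: bystander: open tip box, blue base, full of white tips, 86 x 122 x 65 mm, in the rear bay; origin: centre of its underside
- bottle_green: bystander: reagent bottle with green cap, 46 x 92 mm, standing; origin: centre of its underside
- bottle_red: bystander: reagent bottle with red cap, 44 x 98 mm, standing; origin: centre of its underside
- well_plate: bystander: flat multi-well plate, 86 x 128 x 14 mm; origin: centre of its underside
- jar: bystander: jar with blue cap, 53 x 86 mm, standing; origin: centre of its underside
Mind the look-alikes: they are no part of the job. Leave any green look-alike of the tip_box alone.

How it is judged:
On the way, in this order (a step that is already met when the one before it is completed fails the run):
1. the lid is pushed shut while the box still stands on its end (value of joint tip_box_lid below 0.08 rad and angle between tip_box's own y axis and vertical below 0.2 rad), for 0.2 s.
2. the box lies on its base, lid on top and shut (value of joint tip_box_lid below 0.08 rad and angle between tip_box's own z axis and vertical below 0.08 rad and height (world z) of box_centre above 0.03 m), for 0.2 s.
At the end, for the whole second after the job is handed in: The tip box lies at rest on its base (within 3 degrees), lid on top and shut (under 0.08 rad), in the front bay between its bars (within 9 mm and 0.1 rad of the bay's line) and home against the end stop (within 6 mm) (value of joint tip_box_lid below 0.08 rad and angle between tip_box's own z axis and vertical below 0.05 rad and height (world z) of tip_box below 0.006 m and y of tip_box in the frame of station between -0.006 and 0.006 m and x of tip_box in the frame of station between -0.009 and 0.009 m and angle between the y axis of tip_box and the y axis of station, either way round below 0.1 rad and linear speed of tip_box below 0.02 m/s and angular speed of tip_box below 0.1 rad/s); the robot touches nothing.
It fails at once if the box is lifted (height (world z) of box_centre above 0.09 m or (angle between tip_box's own y axis and vertical below 0.15 rad and height (world z) of box_centre above 0.083 m) or (angle between tip_box's own z axis and vertical below 0.15 rad and height (world z) of tip_box above 0.025 m)).
It fails at once if the box is gripped or shoved hard before it is home (over 30 N) (contact force between the fingers and tip_box above 30 N and y of tip_box in the frame of station below -0.015 m).
It fails at once if the box goes over with its lid open (angle between tip_box's own y axis and vertical above 0.5 rad and value of joint tip_box_lid above 0.3 rad).
It fails at once if the open tip box in the other bay, a bottle, the jar or the well plate is shifted (distance of tip_box_open from where it was at the start of the episode above 0.02 m or distance of any of bottle_green, bottle_red, well_plate, jar from where it was at the start of the episode above 0.03 m).
It also fails if it takes over 72 s, if anything falls off the work surface, if the arm or the gripper's body presses on something with over 40 N, if the wrist force passes 120 N, or if a joint passes its speed limit or range.

### The arm

A 7-joint arm with a two-finger parallel gripper is mounted at the origin on a cart in front of the work surface, level with it; the furniture and walls round the work are solid. World frame = base frame: x ahead of the robot, y to its left, z up, the work surface at z = 0. Lengths are in m, angles in rad, forces in N, time in s.
With the tool pointing down it reaches from about 0.4 to 0.9 m from the base axis. Payload 5.5 kg.
Tool frame: the origin (TCP) lies at the very end of the fingers, on their centre line; the grasp point (between the pads) lies 19 mm behind it; y points along the fingers, z is the direction in which the jaws open and shut, and the axes are right-handed (so a half turn about y gives the same grasp; the last joint's range is limited). The gripper opens to 92 mm and grips with 3 to 60 N. Pads are 19 mm wide; open, the fingers measure 130 mm over their backs; the gripper's body (75 mm by 190 mm) begins 47 mm behind the grasp point.
Start: joints at [-1.042, 0.501, -0.427, 1.55, 0.221, 1.138, -0.21], TCP at [0.171, 0.627, 0.227] pointing down, gripper open.
Joint ranges: [-2.88, 2.88], [-0.31, 2.03], [-1.54, 1.56], [0.2, 2.42], [-1.41, 4.55], [0.19, 2.02], [-2.57, 2.57]. Speed limits (rad/s): [2.57, 2.57, 3.14, 3.14, 3.14, 3.14, 3.14].

### API

Orientations are given as a rotation vector (axis times angle).
In Python, from station import status, viewer, close_job gives the robot as it stands.
- The arm moves only by the tool arm_command, never from a script. Its argument "deltas" is a list of rows, each a list of 2 entries, a list of its own where there are three numbers: the shift along the world's x, y, z in m, then the turn, a rotation vector about the world's x, y, z in rad. A call has 1 to 20 rows; each row shifts and turns the pose as measured when the row begins; what a row does not reach is not made up. A row lasts 1/12 s, in which the tool goes at most 41.7 mm and 7.16 degrees, less where a joint would pass 70% of its speed; a pose out of reach is approached as far as the arm can. A call with a gripper value outside its range is refused whole. "gripper" is the finger opening in m, from 0 to 0.0918, set as the call begins (left out, the last holds). The fingers move at their own pace and stop on an object; "newtons" is the grip in N (left out, the last holds). Time passes only in rows, so rows that do not move let the fingers close. It gives the time, the measured TCP pose, the force and the opening at its end, in the units of the state.
- status.get_state(): the state, without advancing time (a new reading comes with each control period).
- viewer.read_camera(name): name is "scene" or "top" or "wrist"; returns the picture (480x640x3 uint8, blue, green, red); there is no depth.
- viewer.get_calibration(name): a dict with "vfov" (degrees; the focal length in pixels is half the picture's height over the tangent of half this angle, whatever the lens; pixels are square), "cx", "cy" (the principal point, pixels), "camera_from_world" (4x4, takes a point from world to camera coordinates). Camera axes: x right, y down, z forward; pixel columns grow to the right and rows downward; lengths in m; the calibration is good to about 2 mm. The wrist camera is an equidistant fisheye: a pixel r from the principal point sees the ray r / f radians off the axis. A picture is of the moment at which its call begins: read the wrist's pose just before it. get_calibration takes no time and is no camera call; for the wrist camera it gives the pose at the moment of the call.
- close_job(): hands the job in, once; it reports no verdict.
The state is a dict: "clock": time; "q": joint angles; "qd": joint speeds; "joint_efforts": joint torques, N m; "tcp_pos": TCP position; "tool_rot": TCP orientation; "force": force on the tool from outside, world axes, zero at the start; "ft_torque": the same for the moment, N m; "width": finger opening in m.
Only numpy, scipy, OpenCV 4.12 (cv2) and the standard library are available. Lean on these libraries where they do the work, as an engineer would, in place of code of your own. Each camera call takes 0.05 s, during which the arm holds its last target.

## Working session

There is one attempt and no reset: what is moved stays moved. The work goes in short steps, Python scripts to look and compute and a tool call to move; the robot and the scene stay as the last step left them, time stands still between calls to the robot, and variables do not carry over. Pictures are saved under pics/ and viewed, and the job is handed in when it is done.

Besides the shell and the picture viewer there is one more tool, called as a command line: name --argument value ..., lists and objects as JSON in quotes. arm_command: Moves the arm, as the interface text tells. Its arguments: {"type":"object","properties":{"deltas":{"type":"array","items":{"type":"array"}},"gripper":{"type":"number"},"newtons":{"type":"number"}},"required":["deltas"]}

```bash
mkdir -p pics; ls
cat > h.py <<'E'
import numpy as np, cv2
from station import status, viewer, close_job
def snap(n,f):
    im=viewer.read_camera(n); cv2.imwrite('pics/'+f,im); return im
def ray(n,u,v):
    c=viewer.get_calibration(n); f=240/np.tan(np.radians(c['vfov'])/2)
    M=np.array(c['camera_from_world']); R=M[:3,:3]; t=M[:3,3]
    x=(u-c['cx'])/f; y=(v-c['cy'])/f
    if n=='wrist':
        r=np.hypot(x,y); s=np.sin(r)/r if r>1e-9 else 1; d=np.array([x*s,y*s,np.cos(r)])
    else: d=np.array([x,y,1.])
    return -R.T@t, R.T@d
def onz(n,u,v,z):
    o,d=ray(n,u,v); return o+d*(z-o[2])/d[2]
def proj(n,p):
    c=viewer.get_calibration(n); f=240/np.tan(np.radians(c['vfov'])/2)
    q=np.array(c['camera_from_world'])@np.append(p,1); return np.round([c['cx']+f*q[0]/q[2],c['cy']+f*q[1]/q[2]],1)
E
python3 - <<'E'
from h import *
for n in('scene','top','wrist'): snap(n,n+'0.png'); o,d=ray(n,320,240); print(n,o,d,viewer.get_calibration(n)['vfov'])
print(status.get_state())
E
```

```text
pics
scene [ 0.04080177 -0.55468583  0.86175304] [ 0.44241803  0.54087975 -0.71552694] 50.61388295161851
top [0.33284517 0.06662514 0.91769869] [ 0.21857189  0.00340704 -0.97584318] 57.93781902073257
wrist [0.10778499 0.64407054 0.38413096] [ 0.23566147 -0.06068236 -0.96993882] 65.70646984690485
{'clock': 0.15, 'q': array([-1.04179922,  0.50167449, -0.4268249 ,  1.55120613,  0.22080912,
        1.13831125, -0.21030769]), 'qd': array([-0.00179708, -0.002772  , -0.00074795, -0.00253482, -0.00043437,
       -0.00264348, -0.00092677]), 'joint_efforts': array([-6.58057150e-03, -5.67102778e+01, -5.82608029e+00, -2.79451489e+01,
       -6.88574254e-02,  2.65714084e-02,  1.15907383e-04]), 'tcp_pos': array([0.17063241, 0.62663541, 0.2258915 ]), 'tool_rot': array([-1.56223831,  0.20886762, -0.20846058]), 'force': array([ 0.29989896,  0.21512534, -0.35101724]), 'ft_torque': array([ 0.01183822, -0.02716382, -0.01483235]), 'width': 0.09181399872466993}
```

View pics/scene0.png

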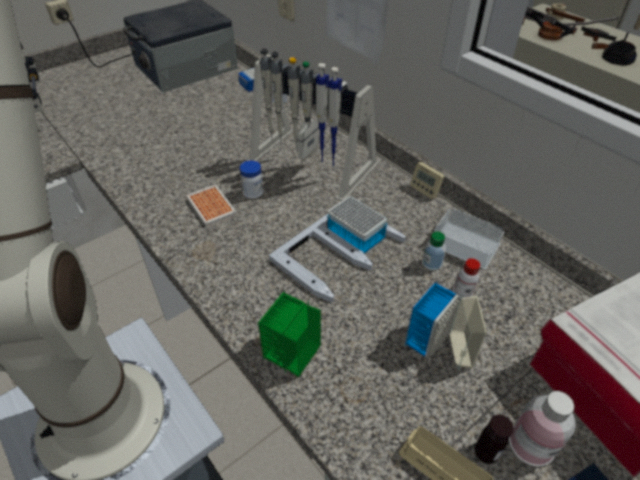

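View pics/top0.png

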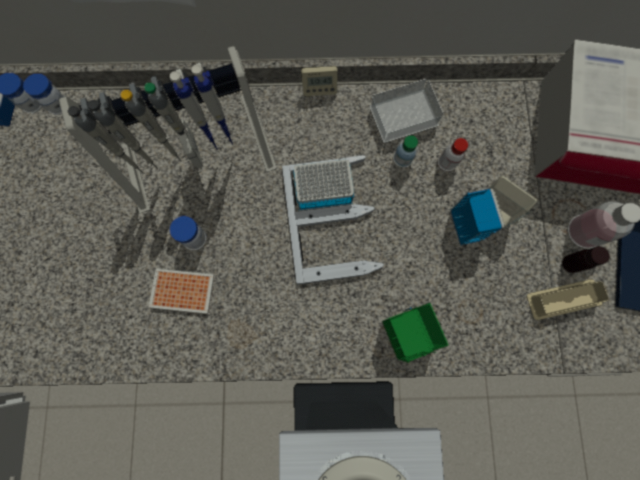

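The top view shows the station (column 290 to 380, rows 160 to 280), with the front bay between the bars at rows 215 and 270. The blue box stands at about (478,215) with its lid open to the upper right at (513,200). A green look-alike is at (415,333). I'll zoom in.

Run:
```python
from h import *
t=cv2.imread('pics/top0.png'); cv2.imwrite('pics/t1.png',cv2.resize(t[140:300,270:550],(784,448),interpolation=cv2.INTER_CUBIC))
s=cv2.imread('pics/scene0.png'); cv2.imwrite('pics/s1.png',cv2.resize(s[180:380,260:520],(780,600),interpolation=cv2.INTER_CUBIC))
```

```text
(no output)
```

View pics/t1.png

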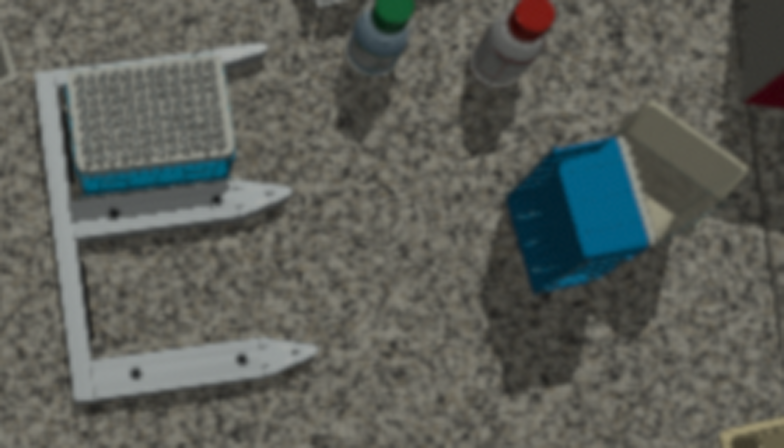

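View pics/s1.png

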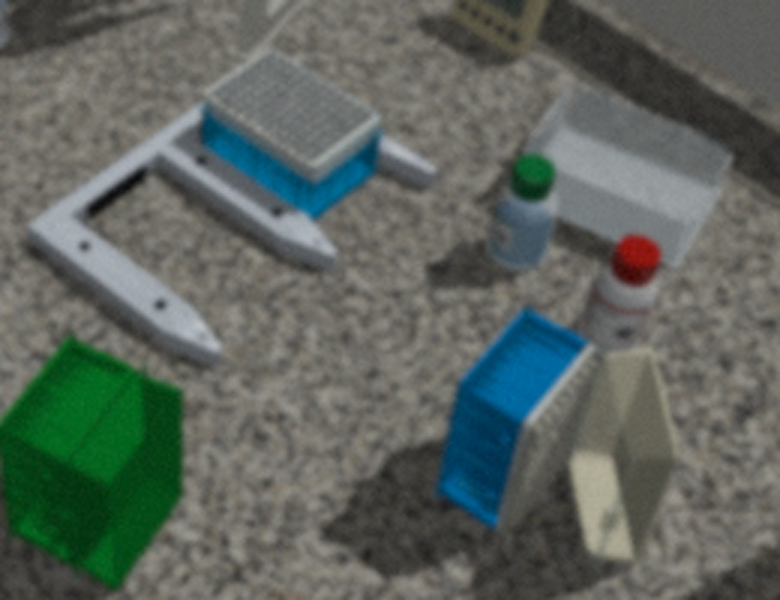

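Run:
```python
from h import *
def T(u,v,z): 
    return np.round(onz('top',270+u/2.8,140+v/2.8,z)*1000)
for nm,u,v,z in [('boxtop L far',558,160,.122),('R far',617,138,.122),('R near',648,243,.122),('L near',583,258,.122),('bot far',508,203,0),('bot near',540,292,0),
 ('front nose',318,351,.015),('mid nose',292,191,.015),('front bar inner L',90,362,.018),('front bar inner R',255,345,.018),('mid inner L',72,238,.018),('mid inner R',240,222,.018),('crossbar R top',72,238,.018),('hole f1',136,373,.018),('hole f2',242,359,.018),('hole m1',113,213,.018),('hole m2',216,200,.018),('outer L front',77,398,.018),('outer L rear',37,75,.018),
 ('lid far top R',655,100,.122),('lid',747,170,.122),('lid in',725,200,.122),('lid hinge',630,122,.122),('red cap',532,15,.09),('red base',497,80,0),('green base',372,68,0)]:
    print(nm,T(u,v,z))
```

```text
boxtop L far [ 589. -219.  122.]
R far [ 604. -261.  122.]
R near [ 529. -274.  122.]
L near [ 520. -229.  122.]
bot far [ 594. -220.    0.]
bot near [ 522. -239.    0.]
front nose [477. -63.  15.]
mid nose [603. -49.  15.]
front bar inner L [472. 108.  18.]
front bar inner R [482. -15.  18.]
mid inner L [568. 121.  18.]
mid inner R [578.  -8.  18.]
crossbar R top [568. 121.  18.]
hole f1 [463.  74.  18.]
hole f2 [472.  -5.  18.]
hole m1 [588.  89.  18.]
hole m2 [596.  10.  18.]
outer L front [446. 118.  18.]
outer L rear [702. 148.  18.]
lid far top R [ 631. -291.  122.]
lid [ 579. -348.  122.]
lid in [ 558. -330.  122.]
lid hinge [ 616. -272.  122.]
red cap [ 711. -223.   90.]
red base [ 697. -221.    0.]
green base [ 709. -121.    0.]
```

Run:
```python
from h import *
def S(u,v,z): return np.round(onz('scene',260+u/3,180+v/3,z)*1000)
for nm,u,v,z in [('Lfar',530,312,.122),('Rfar',592,345,.122),('Lnear',463,382,.122),('Rnear',527,422,.122),('botLnear',440,492,0),('botRnear',497,525,0),
('lid top free',677,458,.122),('lidtop hinge',652,350,.122),('front nose',222,350,.015),('mid nose',335,255,.015),('hole f1',84,245,.018),('hole f2',160,302,.018),('m1',203,158,.018),('m2',280,212,.018)]: print(nm,S(u,v,z))
from scipy.spatial.transform import Rotation as R
s=status.get_state(); print(R.from_rotvec(s['tool_rot']).as_matrix().round(3))
print(proj('top',[.546,-.163,.08]))
```

```text
Lfar [ 595. -223.  122.]
Rfar [ 605. -265.  122.]
Lnear [ 523. -234.  122.]
Rnear [ 531. -278.  122.]
botLnear [ 525. -233.    0.]
botRnear [ 536. -274.    0.]
lid top free [ 579. -349.  122.]
lidtop hinge [ 631. -291.  122.]
front nose [482. -62.  15.]
mid nose [604. -47.  15.]
hole f1 [465.  76.  18.]
hole f2 [474.  -3.  18.]
m1 [592.  90.  18.]
m2 [600.   9.  18.]
[[ 0.965 -0.     0.263]
 [-0.263 -0.001  0.965]
 [-0.    -1.    -0.002]]
[436.3 225. ]
```

arm_command --deltas '[[[0.028, -0.028, 0], [0, 0, -0.08]], [[0.028, -0.028, 0], [0, 0, -0.08]], [[0.028, -0.028, 0], [0, 0, -0.08]], [[0.028, -0.028, 0], [0, 0, -0.08]], [[0.028, -0.028, 0], [0, 0, -0.08]], [[0.02, -0.035, 0], [0, 0, -0.08]], [[0.02, -0.035, 0], [0, 0, -0.08]], [[0.02, -0.035, 0], [0, 0, -0.08]], [[0.02, -0.035, 0], [0, 0, -0.08]], [[0.02, -0.035, 0], [0, 0, -0.08]], [[0.01, -0.04, 0], [0, 0, -0.08]], [[0.01, -0.04, 0], [0, 0, -0.08]], [[0.01, -0.04, 0], [0, 0, -0.08]], [[0.01, -0.04, 0], [0, 0, -0.08]], [[0.01, -0.04, 0], [0, 0, -0.08]]]' --gripper 0.05

```text
clock: 1.4
tcp_pos: [0.4547, 0.1048, 0.223]
tool_rot: [-1.232, 1.165, -1.152]
force: [0.4, -1.2, 0.4]
width: 0.0499
```

Run:
```python
from h import *
for nm,c,u,v,z in [('pink base L','top',570,237,0),('brown L','top',563,262,0),('red carton nearL','top',540,180,0),('carton topL','top',540,180,.1),('carton scene corner','scene',535,360,0),('pink scene base','scene',513,455,0),('brown scene base','scene',478,455,0),('tan scene','scene',410,435,.03),('tan top','top',530,295,0.03)]: print(nm,onz(c,u,v,z).round(3))
for p in [(.57,-.40,0.05),(.60,-.42,0)]: print(proj('top',p),proj('scene',p))
t=cv2.imread('pics/top0.png'); cv2.imwrite('pics/t2.png',cv2.resize(t[20:340,400:640],(600,800//1),interpolation=cv2.INTER_CUBIC)[:600])
```

```text
pink base L [ 0.533 -0.473  0.   ]
brown L [ 0.479 -0.45   0.   ]
red carton nearL [ 0.665 -0.425  0.   ]
carton topL [ 0.629 -0.372  0.1  ]
carton scene corner [ 0.691 -0.415  0.   ]
pink scene base [ 0.507 -0.497  0.   ]
brown scene base [ 0.461 -0.46   0.   ]
tan scene [ 0.385 -0.371  0.03 ]
tan top [ 0.407 -0.356  0.03 ]
[545.7 215. ] [496.3 377.4]
[541.6 207.9] [508.6 389.5]
```

Run:
```python
from h import *
t=cv2.imread('pics/top0.png'); cv2.imwrite('pics/t2.png',cv2.resize(t[100:340,400:640],(600,600),interpolation=cv2.INTER_CUBIC))
```

```text
(no output)
```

View pics/t2.png

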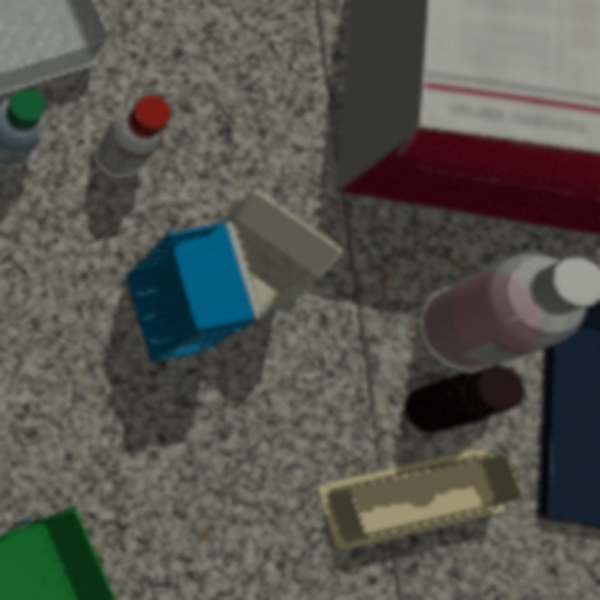

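arm_command --deltas '[[[0.008, -0.038, 0], [0, 0, 0]], [[0.008, -0.038, 0], [0, 0, 0]], [[0.008, -0.038, 0], [0, 0, 0]], [[0.008, -0.038, 0], [0, 0, 0]], [[0.008, -0.038, 0], [0, 0, 0]], [[0.008, -0.038, 0], [0, 0, 0]], [[0.008, -0.038, 0], [0, 0, 0]], [[0.008, -0.038, 0], [0, 0, 0]], [[0.008, -0.038, 0], [0, 0, 0]], [[0.008, -0.038, 0], [0, 0, 0]], [[0.008, -0.038, 0], [0, 0, 0]], [[0.008, -0.038, 0], [0, 0, 0]], [[0.0, -0.018, 0], [0, 0, 0]], [[0, 0, 0], [0, 0, 0]]]' --gripper 0.03

```text
clock: 2.57
tcp_pos: [0.5471, -0.4029, 0.221]
tool_rot: [-1.231, 1.173, -1.163]
force: [-1.3, -0.9, 0.2]
width: 0.0299
```

```bash
cat >> h.py <<'E'
from scipy.spatial.transform import Rotation as Ro
def st():
    s=status.get_state(); M=Ro.from_rotvec(s['tool_rot']).as_matrix()
    print(s['clock'],s['tcp_pos'].round(4),'down',M[:,1].round(3),'jaw yaw',round(float(np.arctan2(M[1,2],M[0,2])),3),'F',s['force'].round(2),'w',round(float(s['width']),4)); print('q',s['q'].round(2))
E
python3 - <<'E'
from h import *
st(); snap('top','t3.png'); snap('wrist','w3.png')
E
```

```text
2.5667 [ 0.5471 -0.4029  0.221 ] down [-0.002  0.007 -1.   ] jaw yaw 0.055 F [-1.26 -0.89  0.18] w 0.0299
q [ 0.39  0.54  0.3   1.49 -0.17  1.14  0.78]
```

View pics/t3.png

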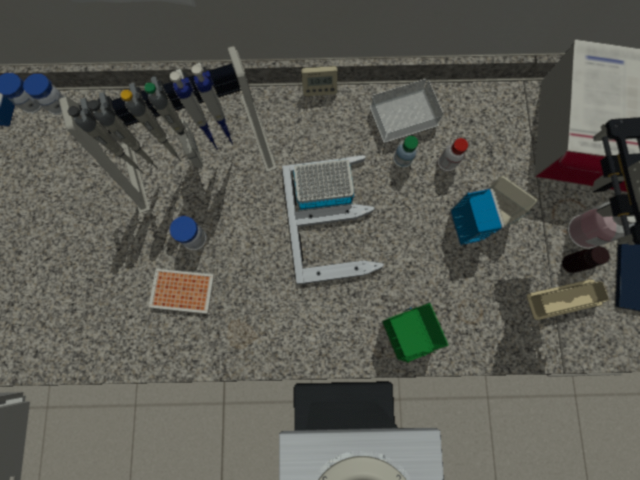

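View pics/w3.png

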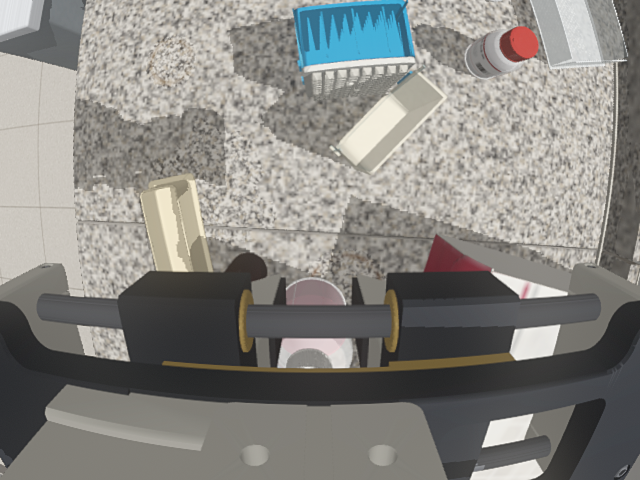

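Run:
```python
from h import *
for u,v in [(335,150),(372,173),(445,97),(425,73),(437,235),(284,300),(298,10),(413,68),(302,65)]:
  print((u,v),[onz('wrist',u,v,z).round(3)[:2] for z in (0,.05,.122)])
```

```text
(335, 150) [array([ 0.562, -0.33 ]), array([ 0.56 , -0.331]), array([ 0.557, -0.331])]
(372, 173) [array([ 0.601, -0.351]), array([ 0.594, -0.349]), array([ 0.583, -0.345])]
(445, 97) [array([ 0.674, -0.263]), array([ 0.657, -0.272]), array([ 0.633, -0.286])]
(425, 73) [array([ 0.651, -0.24 ]), array([ 0.637, -0.252]), array([ 0.617, -0.27 ])]
(437, 235) [array([ 0.678, -0.412]), array([ 0.661, -0.401]), array([ 0.636, -0.387])]
(284, 300) [array([ 0.516, -0.495]), array([ 0.52 , -0.474]), array([ 0.526, -0.443])]
(298, 10) [array([ 0.515, -0.182]), array([ 0.519, -0.202]), array([ 0.525, -0.231])]
(413, 68) [array([ 0.637, -0.236]), array([ 0.625, -0.249]), array([ 0.608, -0.268])]
(302, 65) [array([ 0.523, -0.244]), array([ 0.526, -0.255]), array([ 0.53 , -0.273])]
```

arm_command --deltas '[[[0.011, 0.015, -0.02], [0, 0, 0.06]], [[0, 0, -0.03], [0, 0, 0]], [[0, 0, -0.03], [0, 0, 0]], [[0, 0, -0.03], [0, 0, 0]], [[0, 0, -0.03], [0, 0, 0]], [[0, 0, -0.012], [0, 0, 0]], [[0, 0, 0], [0, 0, 0]]]'

```text
clock: 3.25
tcp_pos: [0.5657, -0.3637, 0.0674]
tool_rot: [-1.252, 1.111, -1.097]
force: [-0.6, 0.5, 0.1]
width: 0.0298
```

Run:
```python
from h import *
st()
```

```text
3.25 [ 0.5657 -0.3637  0.0674] down [ 0.006  0.019 -1.   ] jaw yaw 0.137 F [-0.64  0.52  0.08] w 0.0298
q [ 0.38  0.69  0.23  1.61 -0.22  0.87  0.84]
```

arm_command --deltas '[[[-0.001, 0.004, 0.003], [-0.01, 0, -0.03]], [[-0.001, 0.004, 0], [0, 0, 0]], [[-0.001, 0.004, 0], [0, 0, 0]], [[-0.001, 0.004, 0], [0, 0, 0]], [[-0.001, 0.004, 0], [0, 0, 0]], [[0, 0, 0], [0, 0, 0]]]'

```text
clock: 3.75
tcp_pos: [0.5645, -0.3395, 0.0769]
tool_rot: [-1.246, 1.119, -1.126]
force: [0.5, 0.4, -1.1]
width: 0.0303
```

Run:
```python
from h import *
st(); snap('wrist','w4.png')
```

```text
3.75 [ 0.5645 -0.3395  0.0769] down [ 0.013  0.008 -1.   ] jaw yaw 0.114 F [ 0.47  0.4  -1.14] w 0.0303
q [ 0.33  0.65  0.24  1.66 -0.21  0.85  0.79]
```

View pics/w4.png

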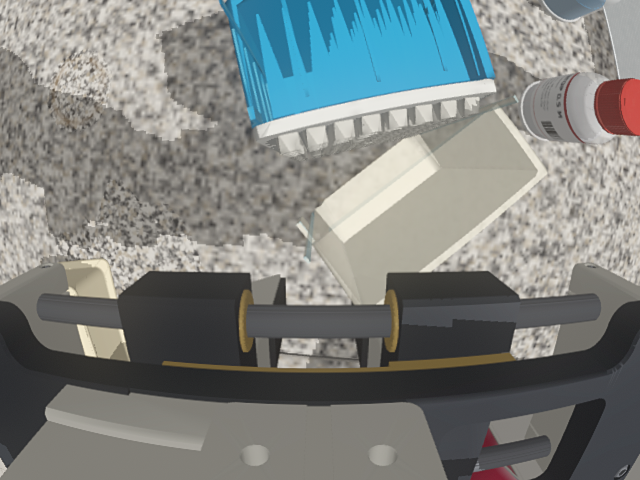

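The wrist view shows the lid partly open, with its free corner at (345,240) just ahead of the fingers. The box hasn't moved.

arm_command --deltas '[[[-0.001, 0.004, -0.002], [0, 0, 0]], [[-0.001, 0.003, 0], [0, 0, 0]], [[0, 0.003, 0], [0, 0, 0]], [[0, 0.003, 0], [0, 0, 0]], [[0, 0, 0], [0, 0, 0]]]'

```text
clock: 4.22
tcp_pos: [0.5626, -0.327, 0.0758]
tool_rot: [-1.245, 1.118, -1.129]
force: [0.4, -0.9, -0.4]
width: 0.0298
```

Run:
```python
from h import *
st(); snap('wrist','w5.png')
```

```text
4.2167 [ 0.5626 -0.327   0.0758] down [ 0.015  0.006 -1.   ] jaw yaw 0.112 F [ 0.4  -0.93 -0.35] w 0.0298
q [ 0.32  0.64  0.24  1.68 -0.21  0.83  0.77]
```

View pics/w5.png

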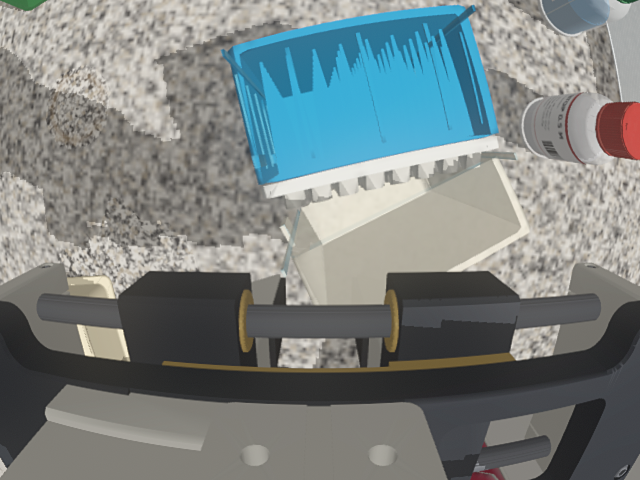

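arm_command --deltas '[[[-0.001, 0.003, -0.001], [0, 0, 0]], [[0, 0.003, 0], [0, 0, 0]], [[0, 0.003, 0], [0, 0, 0]], [[0, 0, 0], [0, 0, 0]]]'

```text
clock: 4.6
tcp_pos: [0.5611, -0.318, 0.0744]
tool_rot: [-1.245, 1.118, -1.13]
force: [0.1, -1.2, 0.0]
width: 0.0301
```

Run:
```python
from h import *
st(); snap('wrist','w6.png')
```

```text
4.6 [ 0.5611 -0.318   0.0744] down [ 0.015  0.006 -1.   ] jaw yaw 0.112 F [ 0.13 -1.18  0.04] w 0.0301
q [ 0.3   0.63  0.24  1.7  -0.21  0.82  0.76]
```

View pics/w6.png

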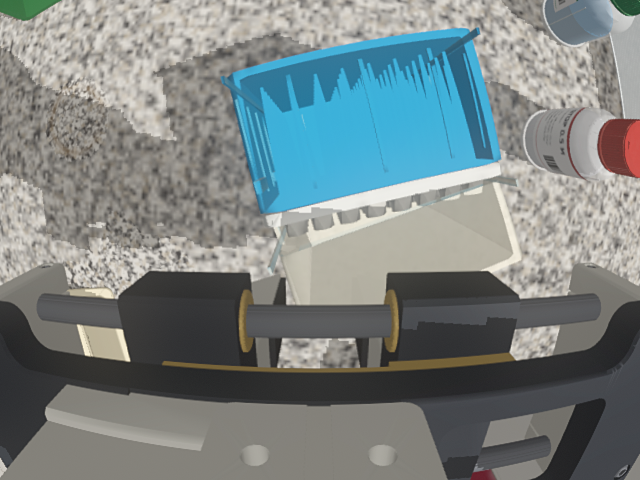

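The lid gap has nearly closed: rim left at (283,245), box edge at (268,212).

arm_command --deltas '[[[-0.001, 0.003, -0.001], [0, 0, 0]], [[0, 0.003, 0], [0, 0, 0]], [[0, 0.003, 0], [0, 0, 0]], [[0, 0.002, 0], [0, 0, 0]], [[0, 0, 0], [0, 0, 0]]]'

```text
clock: 5.07
tcp_pos: [0.5601, -0.3073, 0.0737]
tool_rot: [-1.246, 1.118, -1.132]
force: [-0.9, -1.3, 0.5]
width: 0.0301
```

Run:
```python
from h import *
st(); snap('wrist','w7.png')
```

```text
5.0667 [ 0.5601 -0.3073  0.0737] down [ 0.015  0.004 -1.   ] jaw yaw 0.111 F [-0.89 -1.26  0.55] w 0.0301
q [ 0.29  0.63  0.24  1.72 -0.21  0.81  0.74]
```

View pics/w7.png

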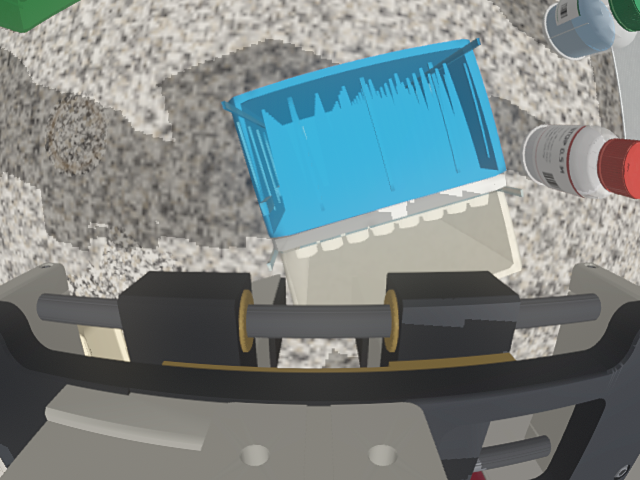

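Run:
```python
from h import *
def f(*ps):
  P=[onz('wrist',u,v,.122)[:2] for u,v in ps]
  for p,q in zip(P[::2],P[1::2]): d=q-p; print(p.round(3),q.round(3),'len',np.linalg.norm(d).round(4),'yaw',np.arctan2(d[1],d[0]).round(3))
f((232,105),(470,42),(272,237),(505,176),(283,250),(510,195),(292,305),(520,265))
c=viewer.get_calibration('wrist');print(np.round(c['camera_from_world'],3))
snap('scene','s7.png');snap('top','t7.png')
a=cv2.imread('pics/s7.png')[220:400,360:560];cv2.imwrite('pics/s7z.png',cv2.resize(a,None,fx=3.5,fy=3.3,interpolation=cv2.INTER_CUBIC))
a=cv2.imread('pics/t7.png')[140:300,400:600];cv2.imwrite('pics/t7z.png',cv2.resize(a,None,fx=3.5,fy=3.5,interpolation=cv2.INTER_CUBIC))
```

```text
[ 0.526 -0.231] [ 0.596 -0.2  ] len 0.0766 yaw 0.411
[ 0.542 -0.27 ] [ 0.614 -0.241] len 0.0775 yaw 0.375
[ 0.546 -0.274] [ 0.617 -0.247] len 0.0762 yaw 0.352
[ 0.55  -0.292] [ 0.627 -0.271] len 0.0799 yaw 0.265
[[ 0.994  0.11   0.016 -0.525]
 [ 0.103 -0.964  0.245 -0.347]
 [ 0.042 -0.242 -0.969  0.143]
 [ 0.     0.     0.     1.   ]]
```

View pics/s7z.png

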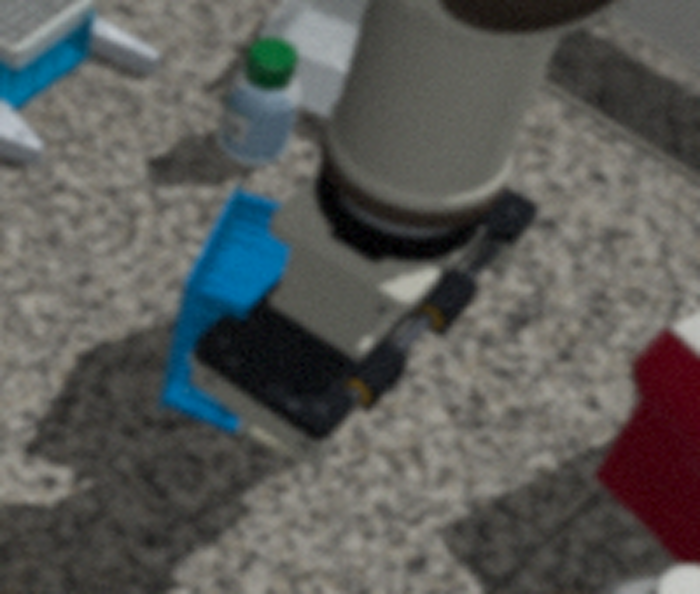

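View pics/t7z.png

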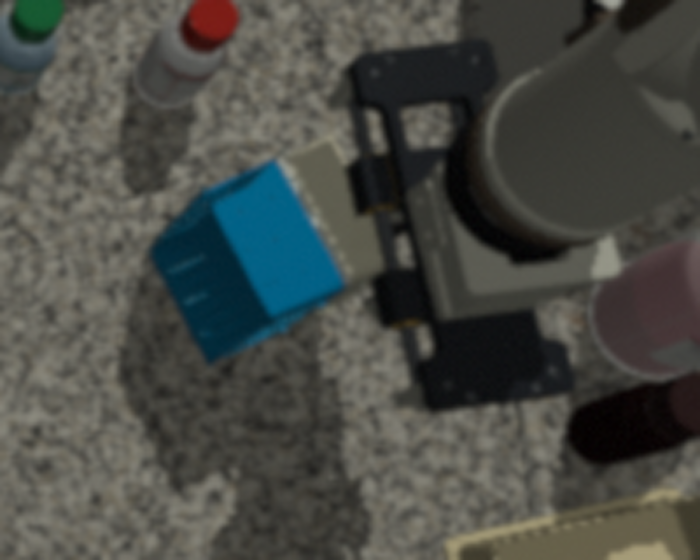

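The box has turned to about 0.37 rad because only the far finger is pushing, near the hinge. I'll back off, move 18 mm towards +x so the near finger takes the free edge, and push again. That should shut the lid and square the box.

arm_command --deltas '[[[0, -0.006, 0], [0, 0, 0]], [[0.006, -0.003, 0], [0, 0, 0]], [[0.006, 0, 0], [0, 0, 0]], [[0.006, 0, 0], [0, 0, 0]], [[0, 0, 0], [0, 0, 0]]]'

```text
clock: 5.63
tcp_pos: [0.5798, -0.3173, 0.0734]
tool_rot: [-1.245, 1.119, -1.131]
force: [0.4, 0.3, -0.3]
width: 0.0297
```

Run:
```python
from h import *
st(); snap('wrist','w8.png')
```

```text
5.6333 [ 0.5798 -0.3173  0.0734] down [ 0.015  0.005 -1.   ] jaw yaw 0.11 F [ 0.36  0.26 -0.29] w 0.0297
q [ 0.29  0.66  0.24  1.66 -0.22  0.84  0.74]
```

View pics/w8.png

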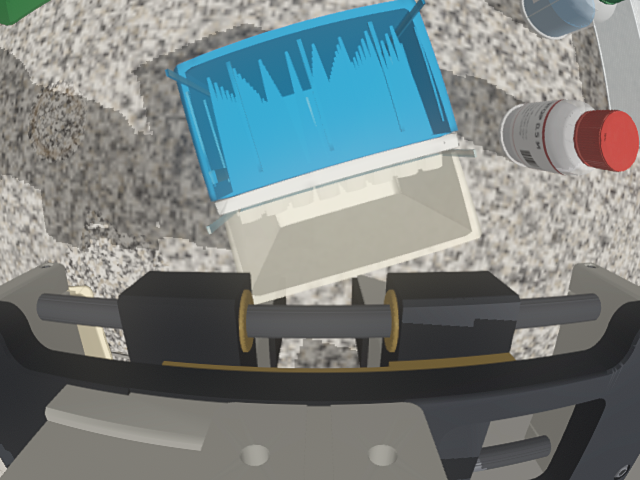

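arm_command --deltas '[[[0, 0.004, 0], [0, 0, 0]], [[0, 0.003, 0], [0, 0, 0]], [[0, 0.003, 0], [0, 0, 0]], [[0, 0.003, 0], [0, 0, 0]], [[0, 0.003, 0], [0, 0, 0]], [[0, 0, 0], [0, 0, 0]]]'

```text
clock: 6.18
tcp_pos: [0.578, -0.3004, 0.073]
tool_rot: [-1.247, 1.12, -1.131]
force: [0.2, -0.7, -1.2]
width: 0.03
```

Run:
```python
from h import *
st(); snap('wrist','w9.png')
```

```text
6.1833 [ 0.578  -0.3004  0.073 ] down [ 0.013  0.005 -1.   ] jaw yaw 0.11 F [ 0.16 -0.7  -1.18] w 0.03
q [ 0.27  0.65  0.24  1.68 -0.21  0.83  0.72]
```

View pics/w9.png

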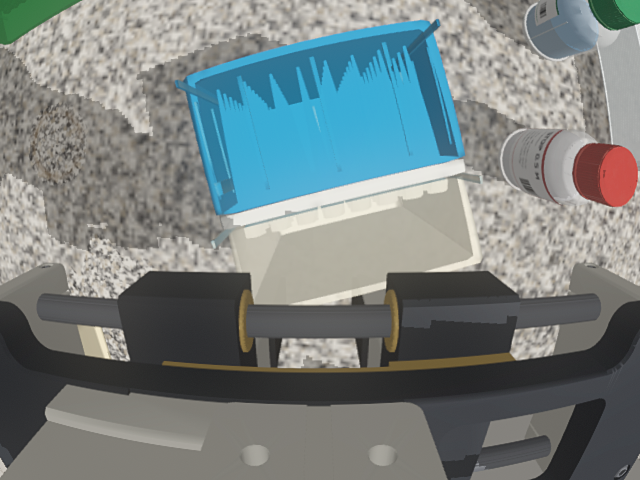

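The box is turning back: edge slope 0.21, down from 0.27. I'll keep pushing.

arm_command --deltas '[[[0, 0.003, 0], [0, 0, 0]], [[0, 0.003, 0], [0, 0, 0]], [[0, 0.003, 0], [0, 0, 0]], [[0, 0.002, 0], [0, 0, 0]], [[0, 0, 0], [0, 0, 0]]]'

```text
clock: 6.65
tcp_pos: [0.5776, -0.2888, 0.0731]
tool_rot: [-1.247, 1.121, -1.132]
force: [-0.8, -0.4, 1.3]
width: 0.0301
```

Run:
```python
from h import *
st(); snap('wrist','w10.png')
```

```text
6.65 [ 0.5776 -0.2888  0.0731] down [ 0.012  0.004 -1.   ] jaw yaw 0.109 F [-0.76 -0.42  1.31] w 0.0301
q [ 0.25  0.64  0.24  1.7  -0.21  0.82  0.7 ]
```

View pics/w10.png

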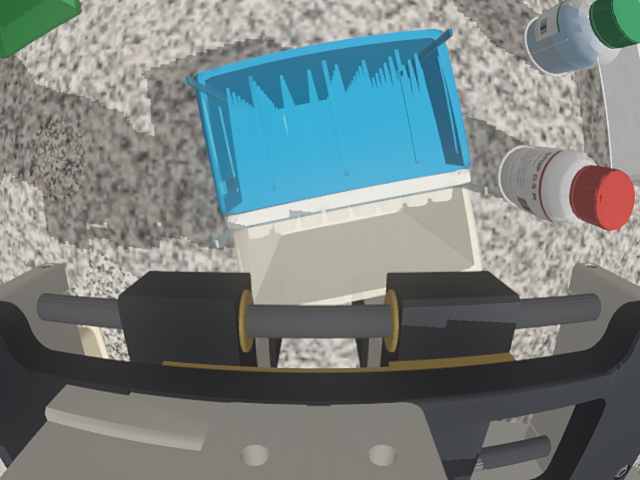

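```bash
cat >> h.py <<'E'
def edges(*ps,z=.122,cam='wrist'):
  P=[onz(cam,u,v,z)[:2] for u,v in ps]
  for p,q in zip(P[::2],P[1::2]): d=q-p; print(p.round(3),q.round(3),'len',np.linalg.norm(d).round(4),'yaw',np.arctan2(d[1],d[0]).round(3))
E
python3 - <<'E'
from h import *
edges((200,77),(440,32),(226,217),(470,172),(248,307),(482,265))
a=cv2.imread('pics/w10.png')[160:320,200:520];cv2.imwrite('pics/w10z.png',cv2.resize(a,None,fx=2.4,fy=2.4,interpolation=cv2.INTER_CUBIC))
E
```

```text
[ 0.533 -0.204] [ 0.604 -0.181] len 0.0743 yaw 0.314
[ 0.545 -0.246] [ 0.619 -0.224] len 0.0768 yaw 0.298
[ 0.554 -0.275] [ 0.629 -0.253] len 0.0786 yaw 0.283
```

View pics/w10z.png

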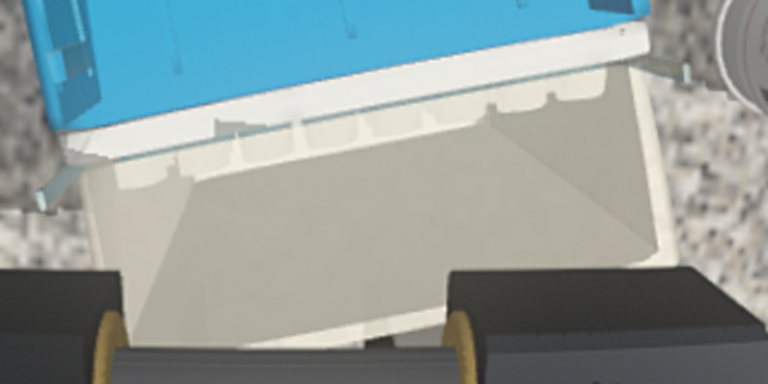

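The lid is now shut flush: rim meets base along (226,217) to (470,172). The box yaw is about 0.30 and it has crept towards the station. Before tipping it I'll go over the top and push its underside back towards -y, to square it and regain clearance.

arm_command --deltas '[[[0, -0.008, 0], [0, 0, 0]], [[0, -0.002, 0.03], [0, 0, 0]], [[0, 0, 0.04], [0, 0, 0]], [[0, 0, 0.04], [0, 0, 0]], [[0, 0.01, 0.008], [0, 0, 0]], [[-0.001, 0.035, 0], [0, 0, 0]], [[-0.001, 0.035, 0], [0, 0, 0]], [[-0.001, 0.035, 0], [0, 0, 0]], [[-0.001, 0.035, 0], [0, 0, 0]], [[0, 0.008, 0], [0, 0, 0]], [[0, 0, 0], [0, 0, 0]], [[0, 0, 0], [0, 0, 0]]]'

```text
clock: 7.7
tcp_pos: [0.5721, -0.1425, 0.1978]
tool_rot: [-1.241, 1.123, -1.141]
force: [-0.1, -1.2, 0.2]
width: 0.03
```

Run:
```python
from h import *
st(); snap('top','t11.png');snap('scene','s11.png')
a=cv2.imread('pics/t11.png')[130:310,330:570];cv2.imwrite('pics/t11z.png',cv2.resize(a,None,fx=3,fy=3,interpolation=cv2.INTER_CUBIC))
a=cv2.imread('pics/s11.png')[220:400,340:540];cv2.imwrite('pics/s11z.png',cv2.resize(a,None,fx=3,fy=3,interpolation=cv2.INTER_CUBIC))
```

```text
7.7 [ 0.5721 -0.1425  0.1978] down [ 0.017  0.003 -1.   ] jaw yaw 0.101 F [-0.06 -1.2   0.16] w 0.03
q [ 0.    0.39  0.25  1.77 -0.12  0.98  0.41]
```

View pics/t11z.png

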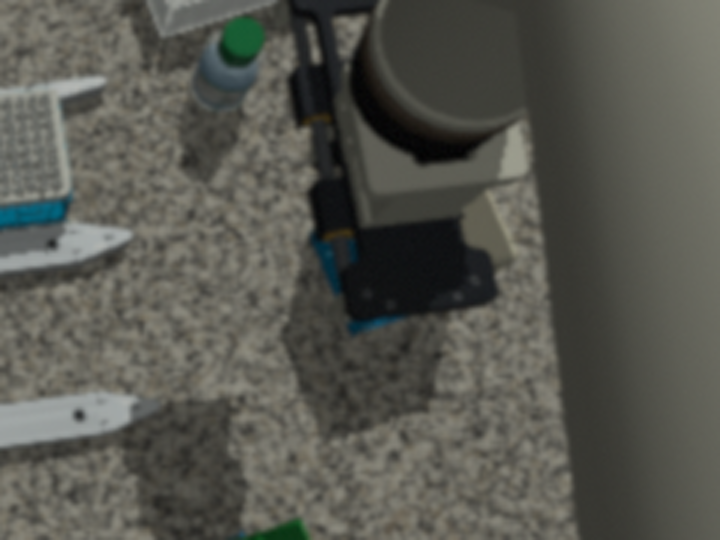

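View pics/s11z.png

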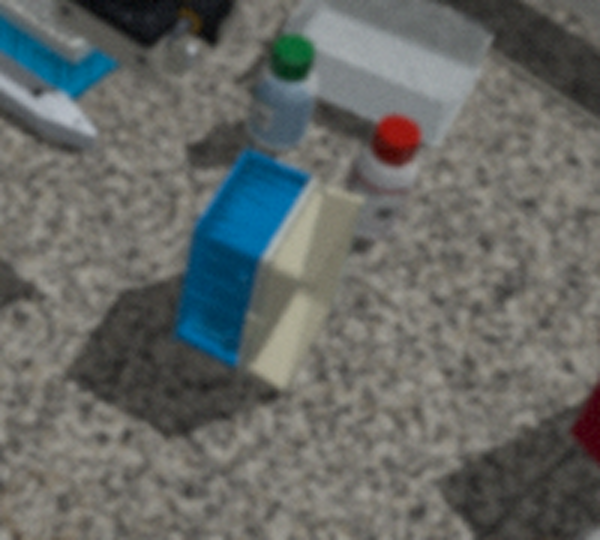

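Run:
```python
from h import *
c=lambda *p:[(340+u/3,220+v/3) for u,v in p]
edges(*c((195,215),(245,150),(262,258),(312,182)),cam='scene')
edges(*c((180,335),(240,362),(245,375),(283,388)),cam='scene',z=0)
```

```text
[ 0.536 -0.198] [ 0.599 -0.182] len 0.0655 yaw 0.259
[ 0.543 -0.247] [ 0.612 -0.226] len 0.0717 yaw 0.288
[ 0.536 -0.205] [ 0.551 -0.245] len 0.0429 yaw -1.199
[ 0.546 -0.254] [ 0.558 -0.276] len 0.0254 yaw -1.082
```

arm_command --deltas '[[[0, 0, -0.03], [0, 0, 0]], [[0, 0, -0.04], [0, 0, 0]], [[0, 0, -0.035], [0, 0, 0]], [[0, 0, -0.015], [0, 0, 0]], [[0, -0.008, 0], [0, 0, 0]], [[0, -0.008, 0], [0, 0, 0]], [[0.001, -0.004, 0], [0, 0, 0]], [[0.0, -0.003, 0], [0, 0, 0]], [[0.0, -0.003, 0], [0, 0, 0]], [[0.0, -0.003, 0], [0, 0, 0]], [[0.0, -0.003, 0], [0, 0, 0]], [[0.0, -0.003, 0], [0, 0, 0]], [[0, 0, 0], [0, 0, 0]]]'

```text
clock: 8.88
tcp_pos: [0.5779, -0.2034, 0.0826]
tool_rot: [-1.228, 1.123, -1.176]
force: [-0.3, 0.3, -0.6]
width: 0.0301
```

Run:
```python
from h import *
st(); snap('scene','s12.png'); snap('wrist','w12.png')
a=cv2.imread('pics/s12.png')[220:400,340:540];cv2.imwrite('pics/s12z.png',cv2.resize(a,None,fx=3,fy=3,interpolation=cv2.INTER_CUBIC))
```

```text
8.8833 [ 0.5779 -0.2034  0.0826] down [ 0.034 -0.01  -0.999] jaw yaw 0.077 F [-0.32  0.28 -0.56] w 0.0301
q [ 0.12  0.56  0.23  1.81 -0.18  0.76  0.52]
```

View pics/s12z.png

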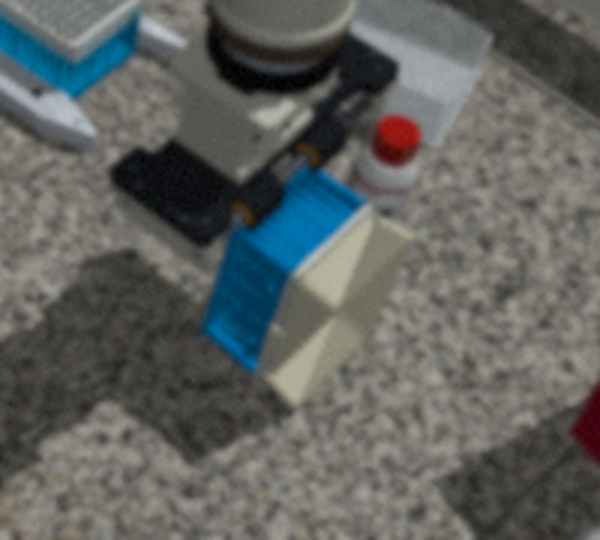

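Run:
```python
from h import *
c=lambda *p:[(340+u/3,220+v/3) for u,v in p]
edges(*c((235,232),(305,168),(295,275),(368,208)),cam='scene')
edges(*c((207,330),(252,370),(265,380),(297,408)),cam='scene',z=0)
```

```text
[ 0.545 -0.223] [ 0.618 -0.216] len 0.0726 yaw 0.097
[ 0.549 -0.268] [ 0.623 -0.262] len 0.0741 yaw 0.075
[ 0.553 -0.214] [ 0.553 -0.254] len 0.0405 yaw -1.566
[ 0.554 -0.265] [ 0.554 -0.292] len 0.0273 yaw -1.557
```

View pics/w12.png

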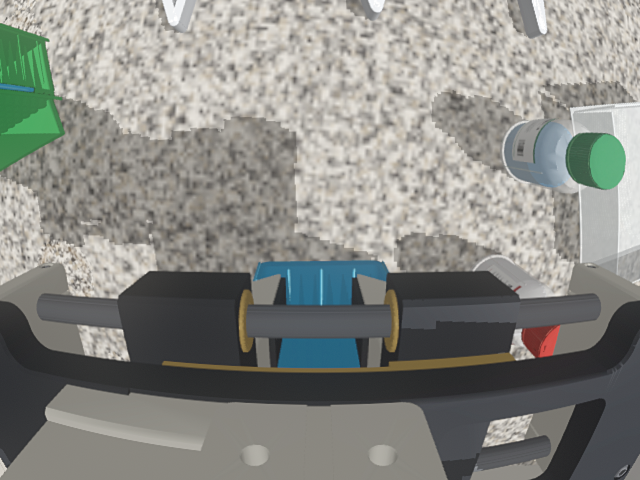

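The box is squared to about 0.08 rad with its underside middle at about (0.583, -0.216), the lid shut, and more room to the station. Next I'll go back to the lid side, levelling the tool on the way.

arm_command --deltas '[[[0, 0.006, 0], [0, 0, 0]], [[0, 0.003, 0.03], [0, 0, 0]], [[0, 0, 0.04], [0, 0, 0]], [[0, 0, 0.04], [0, 0, 0]], [[0.002, -0.02, 0.004], [0.01, 0.02, 0.02]], [[0.002, -0.035, 0], [0, 0.015, 0]], [[0.002, -0.035, 0], [0, 0, 0]], [[0.002, -0.035, 0], [0, 0, 0]], [[0.002, -0.02, 0], [0, 0, 0]], [[0, 0, 0], [0, 0, 0]], [[0, 0, 0], [0, 0, 0]]]'

```text
clock: 9.9
tcp_pos: [0.5884, -0.3321, 0.202]
tool_rot: [-1.262, 1.129, -1.121]
force: [0.3, 0.5, -0.7]
width: 0.0295
```

Run:
```python
from h import *
st(); snap('wrist','w13.png'); snap('scene','s13.png')
```

```text
9.9 [ 0.5884 -0.3321  0.202 ] down [-0.004  0.003 -1.   ] jaw yaw 0.114 F [ 0.29  0.54 -0.66] w 0.0295
q [ 0.28  0.55  0.29  1.52 -0.17  1.1   0.71]
```

View pics/w13.png

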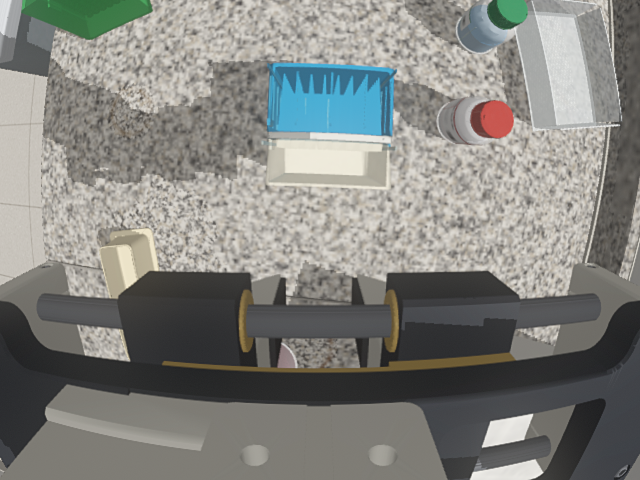

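Run:
```python
from h import *
edges((271,63),(394,68),(268,135),(392,140),(266,184),(388,188))
a=cv2.imread('pics/w13.png')[50:200,240:420];cv2.imwrite('pics/w13z.png',cv2.resize(a,None,fx=4,fy=4,interpolation=cv2.INTER_CUBIC))
```

```text
[ 0.545 -0.212] [ 0.624 -0.205] len 0.0788 yaw 0.084
[ 0.549 -0.259] [ 0.628 -0.253] len 0.0794 yaw 0.08
[ 0.551 -0.291] [ 0.629 -0.284] len 0.0791 yaw 0.085
```

View pics/w13z.png

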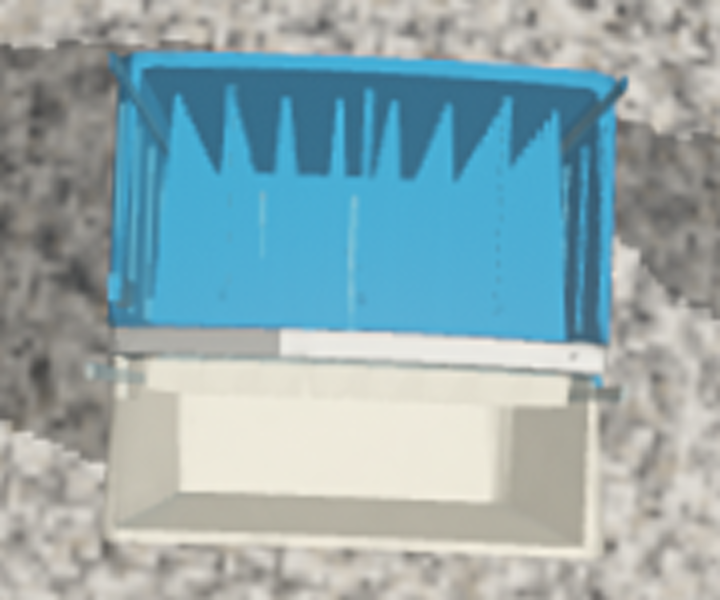

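arm_command --deltas '[[[0, 0, -0.02], [0, 0, -0.02]], [[0, 0, -0.03], [0, 0, 0]], [[0, 0, -0.03], [0, 0, 0]], [[0, 0, -0.01], [0, 0, 0]], [[0, 0, 0], [0, 0, 0]]]'

```text
clock: 10.42
tcp_pos: [0.5927, -0.3198, 0.1118]
tool_rot: [-1.251, 1.132, -1.126]
force: [-0.6, 0.0, -0.5]
width: 0.0298
```

arm_command --deltas '[[[-0.001, 0.006, -0.005], [0, 0, 0]], [[0, 0.006, 0], [0, 0, 0]], [[0, 0.005, 0], [0, 0, 0]], [[0, 0.004, 0], [0, 0, 0]], [[0, 0.004, 0], [0, 0, 0]], [[-0.001, 0.004, 0], [0, 0, 0]], [[0, 0.004, 0], [0, 0, 0]], [[0, 0, 0], [0, 0, 0]]]'

```text
clock: 11.08
tcp_pos: [0.5955, -0.2821, 0.1144]
tool_rot: [-1.249, 1.12, -1.131]
force: [0.0, 0.6, -0.4]
width: 0.0301
```

Run:
```python
from h import *
st(); snap('wrist','w14.png'); snap('scene','s14.png')
a=cv2.imread('pics/s14.png')[200:400,330:540];b=cv2.imread('pics/w14.png')[:,80:560]
cv2.imwrite('pics/c14.png',np.hstack([cv2.resize(a,(400,380)),cv2.resize(b,(380,380))]))
```

```text
11.0833 [ 0.5955 -0.2821  0.1144] down [ 0.011  0.004 -1.   ] jaw yaw 0.111 F [ 0.03  0.58 -0.42] w 0.0301
q [ 0.22  0.61  0.26  1.64 -0.2   0.91  0.67]
```

View pics/c14.png

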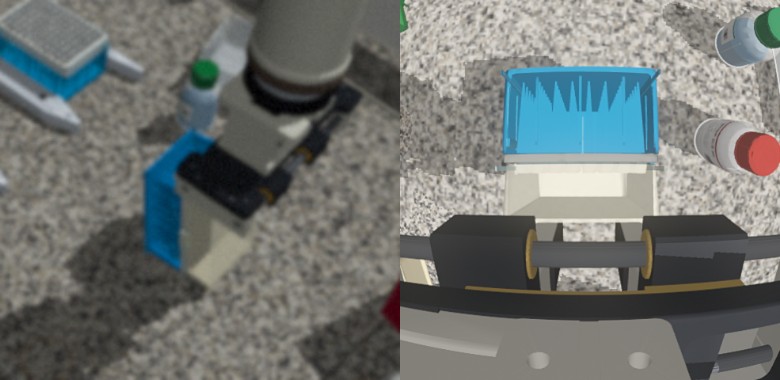

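arm_command --deltas '[[[-0.001, 0.004, -0.004], [0, 0, 0]], [[-0.001, 0.004, -0.003], [0, 0, 0]], [[-0.001, 0.004, 0], [0, 0, 0]], [[0, 0.004, 0], [0, 0, 0]], [[0, 0, 0], [0, 0, 0]]]'

```text
clock: 11.6
tcp_pos: [0.5915, -0.2672, 0.1063]
tool_rot: [-1.249, 1.122, -1.134]
force: [-0.1, 0.0, 0.6]
width: 0.0302
```

Run:
```python
from h import *
st(); snap('wrist','w15.png'); snap('scene','s15.png')
a=cv2.imread('pics/s15.png')[200:400,330:540];b=cv2.imread('pics/w15.png')[:,80:560]
cv2.imwrite('pics/c15.png',np.hstack([cv2.resize(a,(400,380)),cv2.resize(b,(380,380))]))
```

```text
11.6 [ 0.5915 -0.2672  0.1063] down [ 0.011  0.002 -1.   ] jaw yaw 0.108 F [-0.13  0.04  0.59] w 0.0302
q [ 0.2   0.6   0.26  1.67 -0.19  0.88  0.65]
```

View pics/c15.png

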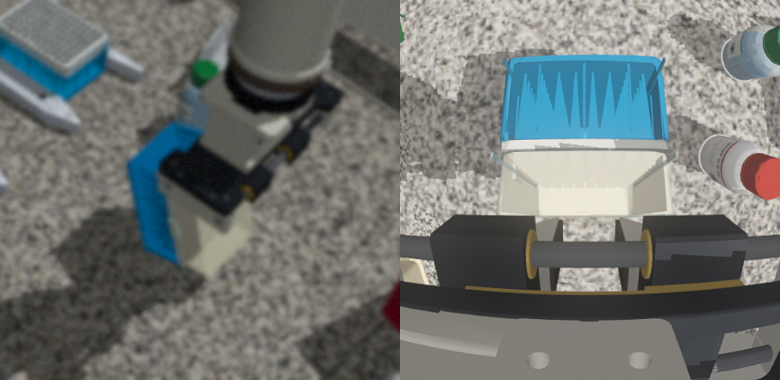

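The box is tilting about its lower left edge (about 15°) with the lid shut against the fingers. I'll keep pushing past the balance point.

arm_command --deltas '[[[0, 0.004, 0], [0, 0, 0]], [[-0.001, 0.004, 0], [0, 0, 0]], [[0, 0.004, 0], [0, 0, 0]], [[-0.001, 0.004, 0], [0, 0, 0]], [[0, 0, 0], [0, 0, 0]]]'

```text
clock: 12.12
tcp_pos: [0.5892, -0.2506, 0.1063]
tool_rot: [-1.249, 1.123, -1.134]
force: [-0.2, 1.0, 0.1]
width: 0.0299
```

Run:
```python
from h import *
st(); snap('wrist','w16.png'); snap('scene','s16.png')
a=cv2.imread('pics/s16.png')[200:400,330:540];b=cv2.imread('pics/w16.png')[:,80:560]
cv2.imwrite('pics/c16.png',np.hstack([cv2.resize(a,(400,380)),cv2.resize(b,(380,380))]))
```

```text
12.1167 [ 0.5892 -0.2506  0.1063] down [ 0.011  0.002 -1.   ] jaw yaw 0.107 F [-0.17  1.02  0.09] w 0.0299
q [ 0.18  0.59  0.26  1.7  -0.19  0.87  0.62]
```

View pics/c16.png

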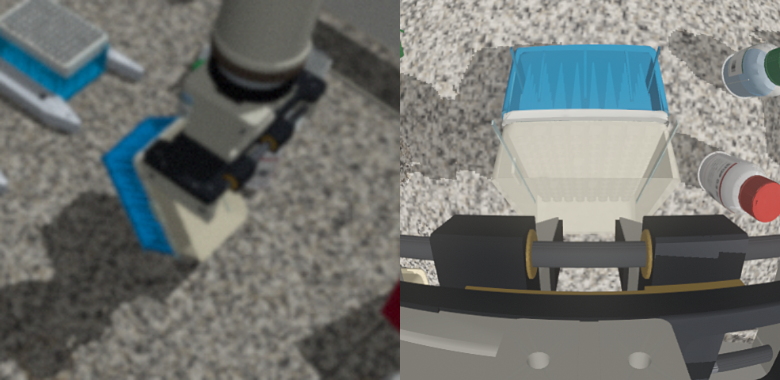

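arm_command --deltas '[[[0, 0.004, 0], [0, 0, 0]], [[-0.001, 0.004, 0], [0, 0, 0]], [[0, 0.004, 0], [0, 0, 0]], [[-0.001, 0.003, 0], [0, 0, 0]], [[0, 0, 0], [0, 0, 0]]]'

```text
clock: 12.63
tcp_pos: [0.5867, -0.2352, 0.1061]
tool_rot: [-1.249, 1.123, -1.135]
force: [-0.1, -0.8, -0.7]
width: 0.0301
```

Run:
```python
from h import *
st(); snap('wrist','w17.png'); snap('scene','s17.png')
a=cv2.imread('pics/s17.png')[200:400,330:540];b=cv2.imread('pics/w17.png')[:,80:560]
cv2.imwrite('pics/c17.png',np.hstack([cv2.resize(a,(400,380)),cv2.resize(b,(380,380))]))
```

```text
12.6333 [ 0.5867 -0.2352  0.1061] down [ 0.011  0.001 -1.   ] jaw yaw 0.106 F [-0.15 -0.76 -0.67] w 0.0301
q [ 0.15  0.57  0.26  1.72 -0.19  0.86  0.6 ]
```

View pics/c17.png

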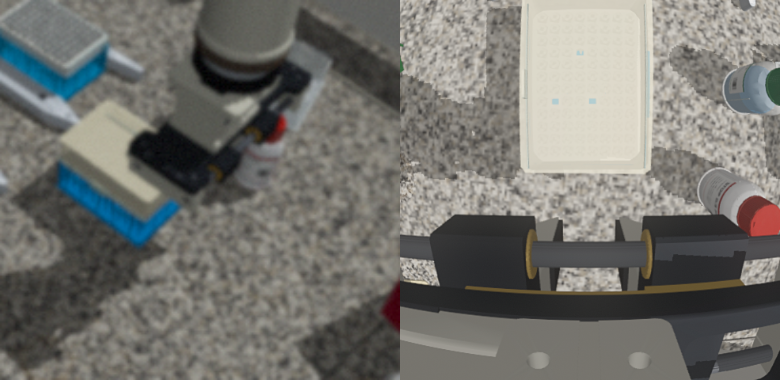

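The box fell onto its base, lid on top and flush; its rear edge in the wrist view runs from (238,215) to (396,217). I'll raise the arm, close the fingers and measure the pose.

arm_command --deltas '[[[0, -0.005, 0.02], [0, 0, 0]], [[0.0, -0.02, 0.035], [0, 0, 0]], [[0.0, -0.02, 0.035], [0, 0, 0]], [[0, -0.01, 0.01], [0, 0, 0]], [[0, 0, 0], [0, 0, 0]]]' --gripper 0.0

```text
clock: 13.15
tcp_pos: [0.5842, -0.2908, 0.2078]
tool_rot: [-1.254, 1.126, -1.13]
force: [0.8, -0.8, -0.3]
width: 0.0023
```

Run:
```python
from h import *
st(); snap('wrist','w18.png'); snap('top','t18.png')
a=cv2.imread('pics/t18.png')[140:300,280:520];cv2.imwrite('pics/t18z.png',cv2.resize(a,None,fx=3,fy=3,interpolation=cv2.INTER_CUBIC))
```

```text
13.15 [ 0.5842 -0.2908  0.2078] down [ 0.005  0.002 -1.   ] jaw yaw 0.108 F [ 0.81 -0.84 -0.28] w 0.0023
q [ 0.21  0.5   0.29  1.59 -0.16  1.08  0.66]
```

View pics/w18.png

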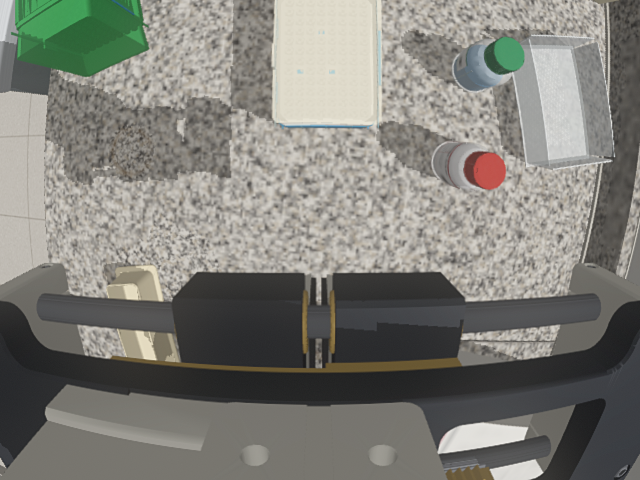

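View pics/t18z.png

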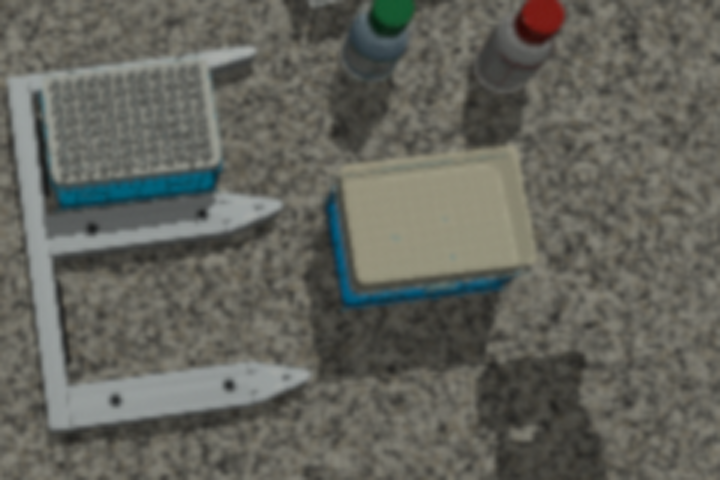

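Run:
```python
from h import *
c=lambda *p:[(280+u/3,140+v/3) for u,v in p]
for z in (.06,.08): edges(*c((520,148),(340,168),(535,265),(355,285),(355,285),(340,168),(535,265),(520,148)),cam='top',z=z)
edges(*c((345,305),(328,200)),cam='top',z=0.0)
edges((275,124),(381,124),z=.07)
# station
edges(*c((203,213),(92,228),(230,384),(115,400),(308,375),(283,206),(60,430),(12,78)),cam='top',z=.018)
# buffer
edges(*c((66,365),(52,255)),cam='top',z=.018)
```

```text
[ 0.627 -0.21 ] [ 0.615 -0.084] len 0.1262 yaw 1.664
[ 0.543 -0.213] [ 0.532 -0.09 ] len 0.1236 yaw 1.662
[ 0.532 -0.09 ] [ 0.615 -0.084] len 0.0834 yaw 0.064
[ 0.543 -0.213] [ 0.627 -0.21 ] len 0.0838 yaw 0.033
[ 0.62  -0.204] [ 0.609 -0.081] len 0.1233 yaw 1.664
[ 0.538 -0.206] [ 0.527 -0.086] len 0.1207 yaw 1.662
[ 0.527 -0.086] [ 0.609 -0.081] len 0.0815 yaw 0.064
[ 0.538 -0.206] [ 0.62  -0.204] len 0.0819 yaw 0.033
[ 0.531 -0.093] [ 0.61  -0.085] len 0.0797 yaw 0.099
[ 0.542 -0.205] [ 0.625 -0.196] len 0.0833 yaw 0.115
[0.597 0.009] [0.588 0.089] len 0.0806 yaw 1.688
[ 0.473 -0.006] [0.463 0.075] len 0.0811 yaw 1.688
[ 0.478 -0.061] [ 0.601 -0.049] len 0.124 yaw 0.093
[0.443 0.113] [0.704 0.146] len 0.263 yaw 0.125
[0.489 0.109] [0.568 0.118] len 0.0804 yaw 0.114
```

arm_command --deltas '[[[0.018, 0.033, 0], [0, 0, 0]], [[0.018, 0.034, 0], [0, 0, 0]], [[0.018, 0.034, 0], [0, 0, 0]], [[0.014, 0.025, 0], [0, 0, 0]], [[0, 0, 0], [0, 0, 0]], [[0, 0, 0], [0, 0, 0]]]'

```text
clock: 13.75
tcp_pos: [0.6463, -0.1497, 0.1937]
tool_rot: [-1.26, 1.144, -1.113]
force: [-0.1, -1.1, -0.5]
width: 0.0003
```

Run:
```python
from h import *
st(); snap('top','t19.png');snap('wrist','w19.png')
a=cv2.imread('pics/t19.png')[60:300,280:540];b=cv2.imread('pics/w19.png')
cv2.imwrite('pics/c19.png',np.hstack([cv2.resize(a,(400,370)),cv2.resize(b,(400,370))]))
```

```text
13.75 [ 0.6463 -0.1497  0.1937] down [-0.014  0.012 -1.   ] jaw yaw 0.109 F [-0.08 -1.08 -0.45] w 0.0003
q [ 0.01  0.54  0.25  1.55 -0.15  1.09  0.42]
```

View pics/c19.png

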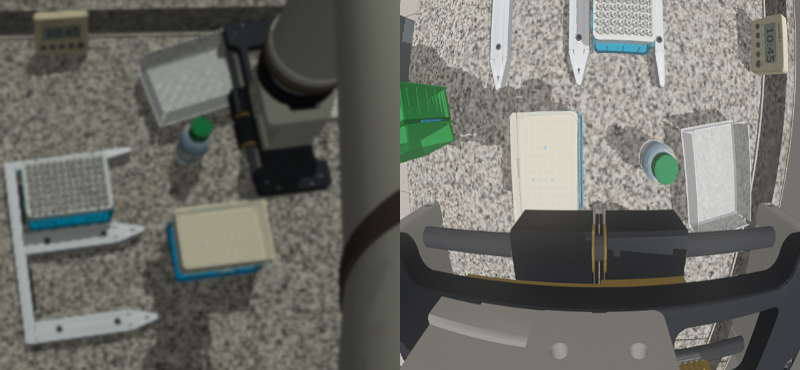

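arm_command --deltas '[[[0.01, -0.002, -0.02], [-0.01, -0.01, 0]], [[0, -0.001, -0.03], [0, 0, 0]], [[0, -0.001, -0.03], [0, 0, 0]], [[0, 0, -0.01], [0, 0, 0]], [[0, 0, 0], [0, 0, 0]]]'

```text
clock: 14.27
tcp_pos: [0.6532, -0.1616, 0.1012]
tool_rot: [-1.259, 1.136, -1.135]
force: [0.8, -0.3, 0.2]
width: 0.0005
```

arm_command --deltas '[[[0.002, 0.012, 0], [0, 0, 0]], [[0, 0, -0.02], [0, 0, 0]], [[0, 0, -0.025], [0, 0, 0]], [[0, 0, -0.01], [0, 0, 0]], [[0, 0, 0], [0, 0, 0]]]'

```text
clock: 14.68
tcp_pos: [0.6584, -0.1508, 0.0516]
tool_rot: [-1.252, 1.134, -1.144]
force: [-0.5, -0.2, -0.5]
width: 0.0004
```

Run:
```python
from h import *
st(); snap('scene','s20.png');snap('wrist','w20.png')
a=cv2.imread('pics/s20.png')[180:360,330:530];b=cv2.imread('pics/w20.png')
cv2.imwrite('pics/c20.png',np.hstack([cv2.resize(a,(400,370)),cv2.resize(b,(400,370))]))
```

```text
14.6833 [ 0.6584 -0.1508  0.0516] down [ 0.005 -0.004 -1.   ] jaw yaw 0.095 F [-0.52 -0.18 -0.48] w 0.0004
q [ 0.03  0.71  0.22  1.62 -0.19  0.83  0.43]
```

View pics/c20.png

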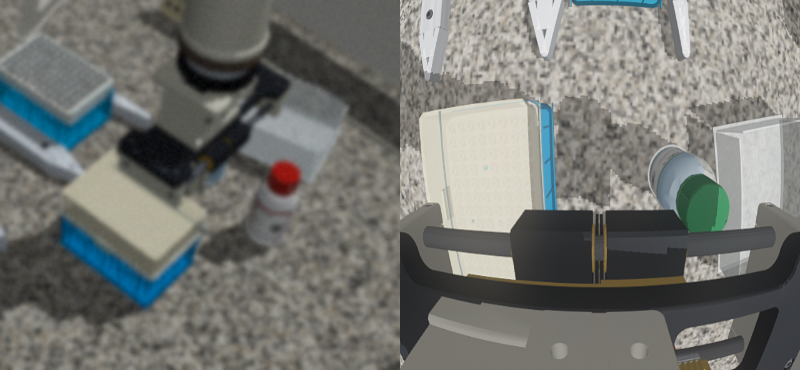

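arm_command --deltas '[[[0, 0.003, -0.01], [0, 0, 0]], [[-0.005, 0, 0], [0, 0, 0]], [[-0.005, 0, 0], [0, 0, 0]], [[-0.004, 0, 0], [0, 0, 0]], [[-0.004, 0, 0], [0, 0, 0]], [[-0.004, 0, 0], [0, 0, 0]], [[0, 0, 0], [0, 0, 0]]]'

```text
clock: 15.37
tcp_pos: [0.6389, -0.1485, 0.0491]
tool_rot: [-1.246, 1.125, -1.151]
force: [-0.1, -0.1, 0.1]
width: 0.0003
```

Run:
```python
from h import *
st(); snap('scene','s21.png');snap('wrist','w21.png')
a=cv2.imread('pics/s21.png')[180:360,330:530];b=cv2.imread('pics/w21.png')
cv2.imwrite('pics/c21.png',np.hstack([cv2.resize(a,(400,370)),cv2.resize(b,(400,370))]))
```

```text
15.3667 [ 0.6389 -0.1485  0.0491] down [ 0.015 -0.005 -1.   ] jaw yaw 0.095 F [-0.09 -0.1   0.08] w 0.0003
q [ 0.03  0.68  0.22  1.68 -0.2   0.78  0.43]
```

View pics/c21.png

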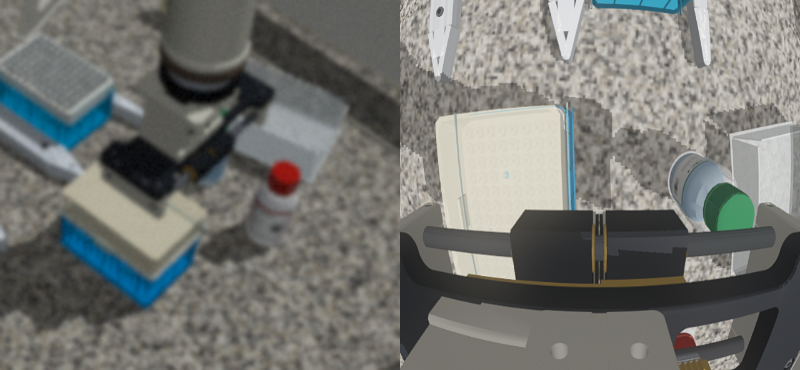

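arm_command --deltas '[[[0, 0, -0.012], [0, 0.01, 0]], [[-0.004, 0, -0.003], [0, 0, 0]], [[-0.004, 0, 0], [0, 0, 0]], [[-0.004, 0, 0], [0, 0, 0]], [[-0.004, 0, 0], [0, 0, 0]], [[0, 0, 0], [0, 0, 0]]]'

```text
clock: 15.97
tcp_pos: [0.6261, -0.1485, 0.0336]
tool_rot: [-1.25, 1.127, -1.149]
force: [0.3, -0.0, -0.3]
width: 0.0006
```

Run:
```python
from h import *
st(); snap('scene','s22.png');snap('wrist','w22.png')
a=cv2.imread('pics/s22.png')[180:360,330:530];b=cv2.imread('pics/w22.png')
cv2.imwrite('pics/c22.png',np.hstack([cv2.resize(a,(400,370)),cv2.resize(b,(400,370))]))
```

```text
15.9667 [ 0.6261 -0.1485  0.0336] down [ 0.011 -0.006 -1.   ] jaw yaw 0.096 F [ 0.32 -0.   -0.32] w 0.0006
q [ 0.03  0.69  0.22  1.72 -0.2   0.75  0.44]
```

View pics/c22.png

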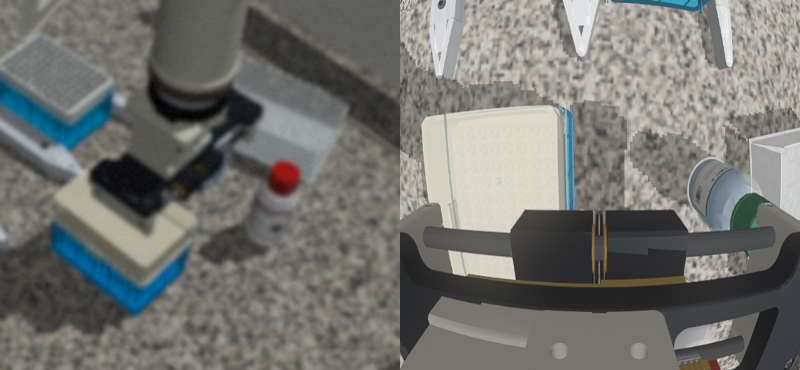

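Run:
```python
from h import *
for f in ('s21','s22'):
  a=cv2.imread(f'pics/{f}.png'); h=cv2.cvtColor(a,cv2.COLOR_BGR2HSV); m=cv2.inRange(h,(95,150,60),(115,255,255)); m[:, :345]=0; m[:250]=0
  ys,xs=np.nonzero(m); i=np.argmax(ys); print(f,xs[i],ys[i],onz('scene',xs[i],ys[i],0).round(4)); j=np.argmin(xs); print(xs[j],ys[j]); 
  lm=(xs<xs.min()+3); v=ys[lm].max(); print('L bottom',xs.min(),v,onz('scene',xs.min()+1,v,0).round(4))
```

```text
s21 401 329 [ 0.5418 -0.2016  0.    ]
360 292
L bottom 360 299 [ 0.5305 -0.0943  0.    ]
s22 396 332 [ 0.5288 -0.2003  0.    ]
356 291
L bottom 356 302 [ 0.5185 -0.0949  0.    ]
```

arm_command --deltas '[[[-0.004, 0, 0.001], [0, 0, 0]], [[-0.004, 0, 0.0], [0, 0, 0]], [[-0.003, 0, 0], [0, 0, 0]], [[0, 0, 0], [0, 0, 0]], [[0.008, 0, 0], [0, 0, 0]], [[0.004, 0, 0.02], [0, 0, 0]], [[0, 0, 0.04], [0, 0, 0]], [[0, 0, 0.04], [0, 0, 0]], [[0, 0, 0.04], [0, 0, 0]], [[0, -0.03, 0.015], [0, 0, 0]], [[-0.01, -0.035, 0], [0, 0, 0]], [[-0.01, -0.035, 0], [0, 0, 0]], [[-0.01, -0.03, 0], [0, 0, 0]], [[0, 0, 0], [0, 0, 0]]]' --gripper 0.0

```text
clock: 17.23
tcp_pos: [0.595, -0.2774, 0.1966]
tool_rot: [-1.259, 1.124, -1.136]
force: [-0.7, -1.9, 0.1]
width: 0.0005
```

Run:
```python
from h import *
st(); snap('top','t23.png');snap('wrist','w23.png')
a=cv2.imread('pics/t23.png')[140:300,280:520];cv2.imwrite('pics/t23z.png',cv2.resize(a,None,fx=3,fy=3,interpolation=cv2.INTER_CUBIC))
```

```text
17.2333 [ 0.595  -0.2774  0.1966] down [ 0.004 -0.006 -1.   ] jaw yaw 0.107 F [-0.72 -1.94  0.15] w 0.0005
q [ 0.18  0.51  0.29  1.59 -0.16  1.06  0.62]
```

View pics/t23z.png

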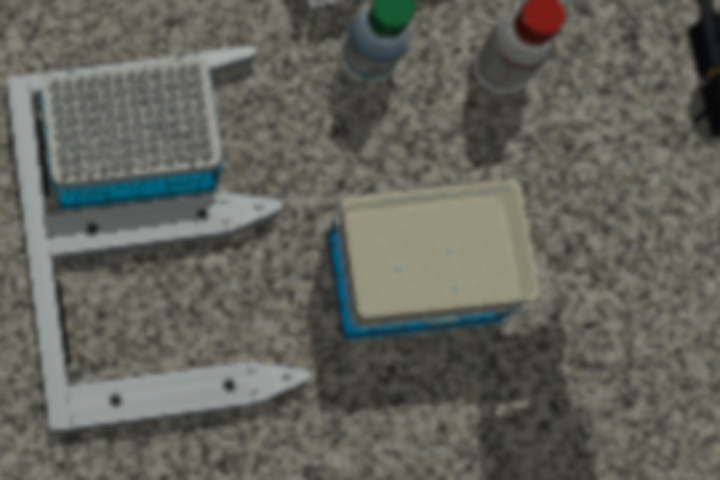

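View pics/w23.png

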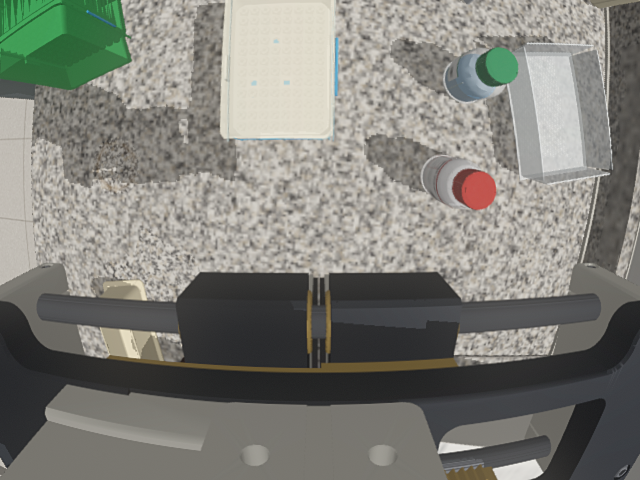

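Run:
```python
from h import *
c=lambda *p:[(280+u/3,140+v/3) for u,v in p]
edges(*c((520,180),(338,200),(537,298),(357,320)),cam='top',z=.07)
edges(*c((345,337),(328,232)),cam='top',z=0)
edges((221,136),(334,138),z=.07)
```

```text
[ 0.601 -0.205] [ 0.589 -0.08 ] len 0.1254 yaw 1.662
[ 0.518 -0.209] [ 0.506 -0.088] len 0.1217 yaw 1.672
[ 0.508 -0.091] [ 0.586 -0.083] len 0.0788 yaw 0.1
[ 0.516 -0.202] [ 0.603 -0.196] len 0.0869 yaw 0.073
```

Run:
```python
from h import *
a=cv2.imread('pics/top0.png'); h=cv2.cvtColor(a,cv2.COLOR_BGR2HSV); m=cv2.inRange(h,(50,120,30),(75,255,255)); m[:290]=0
c=max(cv2.findContours(m,0,2)[0],key=cv2.contourArea); p=cv2.approxPolyDP(c,4,True)[:,0]
for u,v in p: print(u,v,[onz('top',u,v,z).round(3)[:2] for z in (0,.08,.122)])
a=cv2.imread('pics/scene0.png')
for u,v in [(287,295),(260,327),(321,306),(297,372)]: print([onz('scene',u,v,z).round(3)[:2] for z in (0,.08,.122)])
```

```text
429 304 [array([ 0.396, -0.156]), array([ 0.39 , -0.137]), array([ 0.387, -0.126])]
383 322 [array([ 0.361, -0.058]), array([ 0.358, -0.047]), array([ 0.357, -0.041])]
398 358 [array([ 0.288, -0.084]), array([ 0.292, -0.071]), array([ 0.294, -0.064])]
408 361 [array([ 0.282, -0.104]), array([ 0.286, -0.09 ]), array([ 0.288, -0.082])]
447 344 [array([ 0.314, -0.187]), array([ 0.315, -0.165]), array([ 0.316, -0.153])]
[array([0.415, 0.014]), array([ 0.38 , -0.039]), array([ 0.362, -0.067])]
[array([ 0.324, -0.018]), array([ 0.297, -0.067]), array([ 0.284, -0.094])]
[array([ 0.453, -0.055]), array([ 0.415, -0.101]), array([ 0.394, -0.126])]
[array([ 0.32 , -0.146]), array([ 0.294, -0.184]), array([ 0.281, -0.203])]
```

arm_command --deltas '[[[-0.015, 0.01, -0.02], [0, 0, 0]], [[-0.015, 0.01, -0.035], [0, 0, 0]], [[-0.004, 0, -0.035], [0, 0, 0]], [[0, 0, -0.03], [0, 0, 0]], [[0, 0, 0], [0, 0, 0]]]' --gripper 0.04

```text
clock: 17.75
tcp_pos: [0.5677, -0.2418, 0.0742]
tool_rot: [-1.253, 1.113, -1.125]
force: [-0.8, 0.1, -1.2]
width: 0.0291
```

Run:
```python
from h import *
st()
```

```text
17.75 [ 0.5677 -0.2418  0.0742] down [ 0.012  0.003 -1.   ] jaw yaw 0.12 F [-0.75  0.08 -1.18] w 0.0291
q [ 0.18  0.59  0.24  1.78 -0.2   0.79  0.65]
```

arm_command --deltas '[[[-0.005, 0, -0.02], [0, 0.01, 0]], [[0, 0, -0.018], [0, 0, 0]], [[0, 0, -0.003], [0, 0, 0]], [[0, 0.004, 0], [0, 0, 0]], [[0, 0.004, 0], [0, 0, 0]], [[0, 0.004, 0], [0, 0, 0]], [[0, 0.004, 0], [0, 0, 0]], [[0, 0, 0], [0, 0, 0]]]'

```text
clock: 18.42
tcp_pos: [0.5707, -0.2164, 0.0386]
tool_rot: [-1.258, 1.11, -1.112]
force: [-0.2, 0.2, 0.6]
width: 0.0402
```

Run:
```python
from h import *
st(); snap('scene','s24.png');snap('wrist','w24.png')
a=cv2.imread('pics/s24.png')[180:360,280:500];b=cv2.imread('pics/w24.png')
cv2.imwrite('pics/c24.png',np.hstack([cv2.resize(a,(400,370)),cv2.resize(b,(400,370))]))
```

```text
18.4167 [ 0.5707 -0.2164  0.0386] down [ 0.007  0.006 -1.   ] jaw yaw 0.13 F [-0.15  0.2   0.62] w 0.0402
q [ 0.15  0.64  0.23  1.8  -0.22  0.72  0.63]
```

View pics/c24.png

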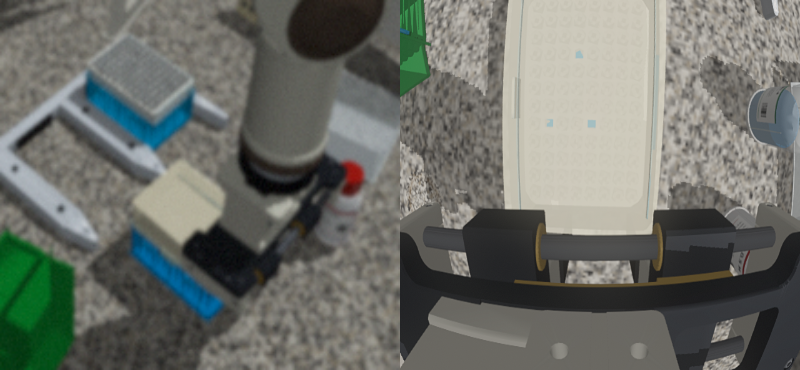

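arm_command --deltas '[[[-0.006, -0.004, 0], [0, 0, -0.015]], [[-0.005, 0, 0], [0, 0, 0]], [[0, 0.004, 0], [0, 0, 0]], [[-0.001, 0.006, 0], [0, 0, 0]], [[-0.001, 0.006, 0], [0, 0, 0]], [[-0.001, 0.006, 0], [0, 0, 0]], [[-0.001, 0.006, 0], [0, 0, 0]], [[-0.001, 0.006, 0], [0, 0, 0]], [[0, 0, 0], [0, 0, 0]]]'

```text
clock: 19.27
tcp_pos: [0.5524, -0.1875, 0.0398]
tool_rot: [-1.25, 1.123, -1.131]
force: [0.0, -0.8, 0.4]
width: 0.0398
```

Run:
```python
from h import *
st(); snap('scene','s25.png');snap('wrist','w25.png')
a=cv2.imread('pics/s25.png')[180:360,280:500];b=cv2.imread('pics/w25.png')
cv2.imwrite('pics/c25.png',np.hstack([cv2.resize(a,(400,370)),cv2.resize(b,(400,370))]))
```

```text
19.2667 [ 0.5524 -0.1875  0.0398] down [ 0.009  0.003 -1.   ] jaw yaw 0.109 F [ 0.03 -0.84  0.45] w 0.0398
q [ 0.1   0.6   0.23  1.87 -0.22  0.69  0.57]
```

View pics/c25.png

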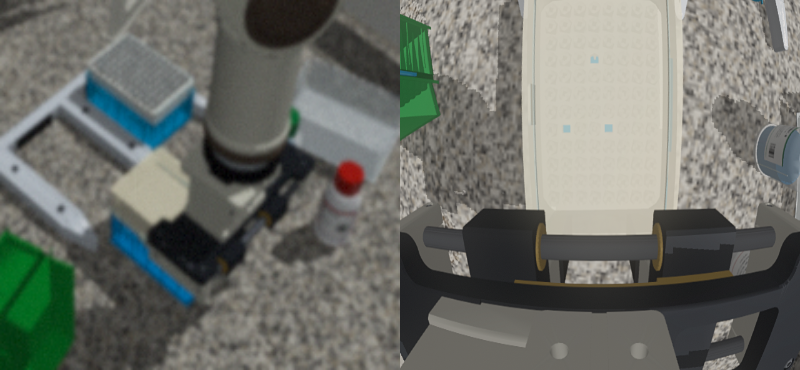

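arm_command --deltas '[[[0, 0.006, 0], [0, 0, 0]], [[0, 0.006, 0], [0, 0, 0]], [[0, 0.006, 0], [0, 0, 0]], [[-0.001, 0.006, 0], [0, 0, 0]], [[-0.001, 0.006, 0], [0, 0, 0]], [[0, 0, 0], [0, 0, 0]]]'

```text
clock: 19.87
tcp_pos: [0.5506, -0.1569, 0.0399]
tool_rot: [-1.25, 1.123, -1.134]
force: [0.6, 0.3, 0.2]
width: 0.04
```

Run:
```python
from h import *
st(); snap('top','t26.png');snap('wrist','w26.png')
a=cv2.imread('pics/t26.png')[120:320,270:490];b=cv2.imread('pics/w26.png')
cv2.imwrite('pics/c26.png',np.hstack([cv2.resize(a,(400,370)),cv2.resize(b,(400,370))]))
```

```text
19.8667 [ 0.5506 -0.1569  0.0399] down [ 0.01   0.001 -1.   ] jaw yaw 0.107 F [0.58 0.27 0.16] w 0.04
q [ 0.05  0.59  0.24  1.9  -0.21  0.67  0.52]
```

View pics/c26.png

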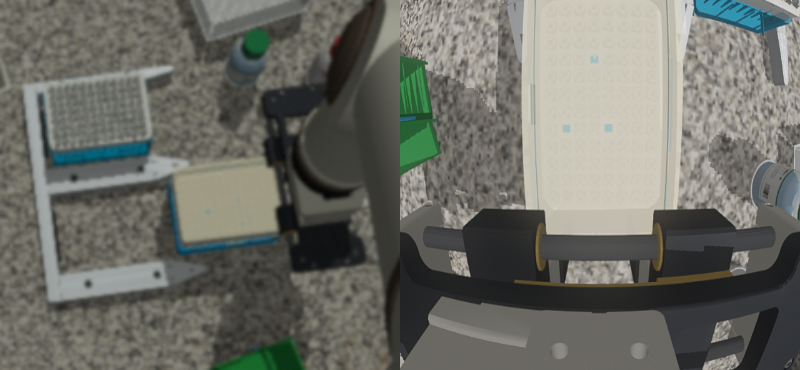

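Run:
```python
from h import *
c=lambda *p:[(270+u*.55,120+v*200/370) for u,v in p]
edges(*c((278,164),(170,172),(285,235),(182,243)),cam='top',z=.07)
edges(*c((178,254),(168,188)),cam='top',z=0)
```

```text
[ 0.583 -0.141] [ 0.577 -0.02 ] len 0.1215 yaw 1.624
[ 0.504 -0.143] [ 0.497 -0.03 ] len 0.1136 yaw 1.626
[ 0.498 -0.032] [ 0.578 -0.024] len 0.08 yaw 0.106
```

arm_command --deltas '[[[0, 0.006, 0], [0, 0, 0]], [[0, 0.006, 0], [0, 0, 0]], [[0, 0.006, 0], [0, 0, 0]], [[0, 0.006, 0], [0, 0, 0]], [[-0.001, 0.006, 0], [0, 0, 0]], [[-0.001, 0.006, 0], [0, 0, 0]], [[-0.001, 0.006, 0], [0, 0, 0]], [[0, 0, 0], [0, 0, 0]]]'

```text
clock: 20.63
tcp_pos: [0.5473, -0.1127, 0.04]
tool_rot: [-1.25, 1.124, -1.137]
force: [-0.0, 0.1, 1.1]
width: 0.04
```

Run:
```python
from h import *
st(); snap('top','t27.png');snap('wrist','w27.png')
a=cv2.imread('pics/t27.png')[120:320,270:490];b=cv2.imread('pics/w27.png')
cv2.imwrite('pics/c27.png',np.hstack([cv2.resize(a,(400,370)),cv2.resize(b,(400,370))]))
```

```text
20.6333 [ 0.5473 -0.1127  0.04  ] down [ 0.01 -0.   -1.  ] jaw yaw 0.105 F [-0.01  0.06  1.11] w 0.04
q [-0.03  0.57  0.24  1.94 -0.21  0.65  0.44]
```

View pics/c27.png

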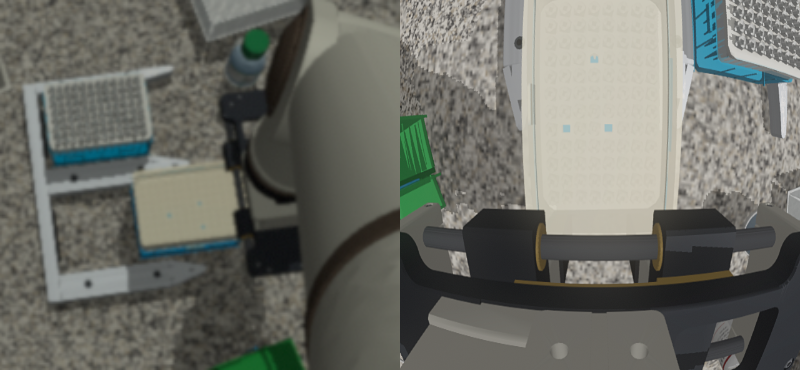

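The box is well inside the mouth, straight and without any force build-up. I'll push on.

arm_command --deltas '[[[-0.001, 0.006, 0], [0, 0, 0]], [[0, 0.006, 0], [0, 0, 0]], [[-0.001, 0.006, 0], [0, 0, 0]], [[-0.001, 0.006, 0], [0, 0, 0]], [[-0.001, 0.006, 0], [0, 0, 0]], [[-0.001, 0.006, 0], [0, 0, 0]], [[-0.001, 0.006, 0], [0, 0, 0]], [[0, 0, 0], [0, 0, 0]]]'

```text
clock: 21.4
tcp_pos: [0.5406, -0.069, 0.0401]
tool_rot: [-1.249, 1.125, -1.14]
force: [0.0, -0.6, -0.1]
width: 0.0397
```

Run:
```python
from h import *
st(); snap('top','t28.png');snap('wrist','w28.png')
a=cv2.imread('pics/t28.png')[120:320,270:490];b=cv2.imread('pics/w28.png')
cv2.imwrite('pics/c28.png',np.hstack([cv2.resize(a,(400,370)),cv2.resize(b,(400,370))]))
```

```text
21.4 [ 0.5406 -0.069   0.0401] down [ 0.011 -0.002 -1.   ] jaw yaw 0.102 F [ 0.04 -0.57 -0.09] w 0.0397
q [-0.11  0.55  0.24  1.97 -0.21  0.64  0.36]
```

View pics/c28.png

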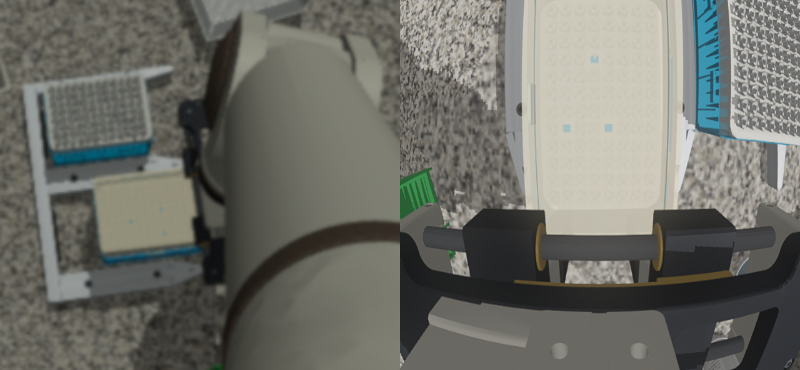

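arm_command --deltas '[[[-0.001, 0.006, 0], [0, 0, 0]], [[0, 0.006, 0], [0, 0, 0]], [[-0.001, 0.006, 0], [0, 0, 0]], [[-0.001, 0.006, 0], [0, 0, 0]], [[0, 0.004, 0], [0, 0, 0]], [[0, 0, 0], [0, 0, 0]]]'

```text
clock: 22.0
tcp_pos: [0.5376, -0.041, 0.0404]
tool_rot: [-1.249, 1.126, -1.144]
force: [0.1, -1.1, 0.8]
width: 0.04
```

Run:
```python
from h import *
st(); snap('scene','s29.png');snap('top','t29.png')
a=cv2.imread('pics/s29.png')[160:360,240:460];b=cv2.imread('pics/t29.png')[120:320,270:490]
cv2.imwrite('pics/c29.png',np.hstack([cv2.resize(a,(400,370)),cv2.resize(b,(400,370))]))
```

```text
22.0 [ 0.5376 -0.041   0.0404] down [ 0.012 -0.003 -1.   ] jaw yaw 0.099 F [ 0.13 -1.14  0.81] w 0.04
q [-0.17  0.54  0.24  1.99 -0.21  0.63  0.3 ]
```

View pics/c29.png

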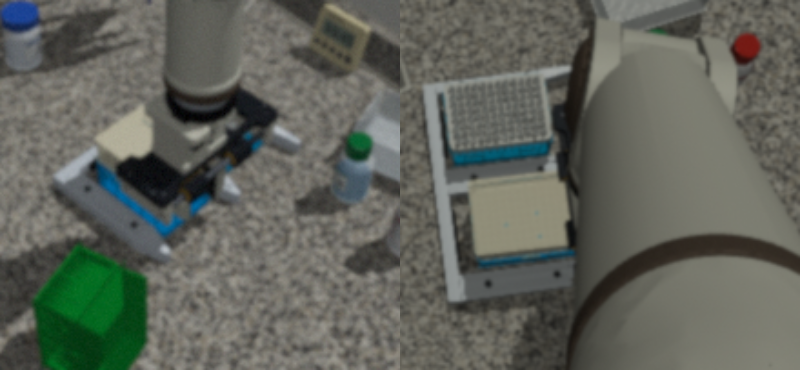

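arm_command --deltas '[[[0, 0.004, 0], [0, 0, 0]], [[-0.001, 0.004, 0], [0, 0, 0]], [[0, 0.003, 0], [0, 0, 0]], [[0, 0.002, 0], [0, 0, 0]]]'

```text
clock: 22.43
tcp_pos: [0.5365, -0.0293, 0.0404]
tool_rot: [-1.249, 1.127, -1.147]
force: [0.2, -0.7, -0.4]
width: 0.0401
```

arm_command --deltas '[[[0, 0.003, 0], [0, 0, 0]]]'

```text
clock: 22.52
tcp_pos: [0.5365, -0.0264, 0.0404]
tool_rot: [-1.249, 1.127, -1.147]
force: [0.0, -0.8, -0.5]
width: 0.0398
```

arm_command --deltas '[[[0, 0.003, 0], [0, 0, 0]]]'

```text
clock: 22.6
tcp_pos: [0.5365, -0.0233, 0.0404]
tool_rot: [-1.249, 1.127, -1.148]
force: [1.3, -6.8, 3.2]
width: 0.0397
```

The force jumped to about 7 N, which should be the buffers. I'll give one small press and then look.

arm_command --deltas '[[[0, 0.001, 0], [0, 0, 0]], [[0, 0.001, 0], [0, 0, 0]]]'

```text
clock: 22.77
tcp_pos: [0.5375, -0.0231, 0.041]
tool_rot: [-1.249, 1.125, -1.151]
force: [0.7, -3.6, 2.0]
width: 0.0399
```

Run:
```python
from h import *
st(); snap('top','t30.png');snap('wrist','w30.png')
a=cv2.imread('pics/t30.png')[150:310,270:410];cv2.imwrite('pics/t30z.png',cv2.resize(a,None,fx=3.7,fy=3.7,interpolation=cv2.INTER_CUBIC))
```

```text
22.7667 [ 0.5375 -0.0231  0.041 ] down [ 0.014 -0.008 -1.   ] jaw yaw 0.096 F [ 0.75 -3.57  2.03] w 0.0399
q [-0.21  0.54  0.25  1.99 -0.2   0.62  0.26]
```

View pics/t30z.png

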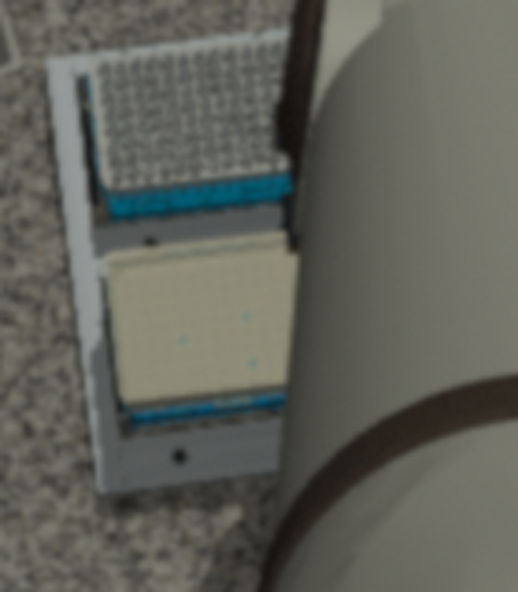

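The box looks home against the buffer: its front end is at about column 110 in the zoom. I'll back off and check with a clear view.

arm_command --deltas '[[[0, -0.004, 0], [0, 0, 0]], [[0.001, -0.008, 0], [0, 0, 0]], [[0.003, -0.03, 0], [0, 0, 0]], [[0.003, -0.03, 0.01], [0, 0, 0]], [[0.003, -0.03, 0.035], [0, 0, 0]], [[0, -0.02, 0.035], [0, 0, 0]], [[0, -0.03, 0.035], [0, 0, 0]], [[0, -0.035, 0.02], [0, 0, 0]], [[0, -0.035, 0.01], [0, 0, 0]], [[0, -0.035, 0], [0, 0, 0]], [[0, 0, 0], [0, 0, 0]]]'

```text
clock: 23.78
tcp_pos: [0.5423, -0.2775, 0.185]
tool_rot: [-1.252, 1.123, -1.13]
force: [0.2, -0.9, 0.7]
width: 0.0398
```

Run:
```python
from h import *
st(); snap('top','t31.png');snap('scene','s31.png')
a=cv2.imread('pics/t31.png')[150:310,270:410];b=cv2.imread('pics/s31.png')[180:320,250:430]
cv2.imwrite('pics/t31z.png',cv2.resize(a,None,fx=3.7,fy=3.7,interpolation=cv2.INTER_CUBIC))
cv2.imwrite('pics/s31z.png',cv2.resize(b,None,fx=4,fy=4,interpolation=cv2.INTER_CUBIC))
```

```text
23.7833 [ 0.5423 -0.2775  0.185 ] down [ 0.008  0.002 -1.   ] jaw yaw 0.11 F [ 0.18 -0.9   0.72] w 0.0398
q [ 0.18  0.45  0.33  1.72 -0.17  0.99  0.68]
```

View pics/t31z.png

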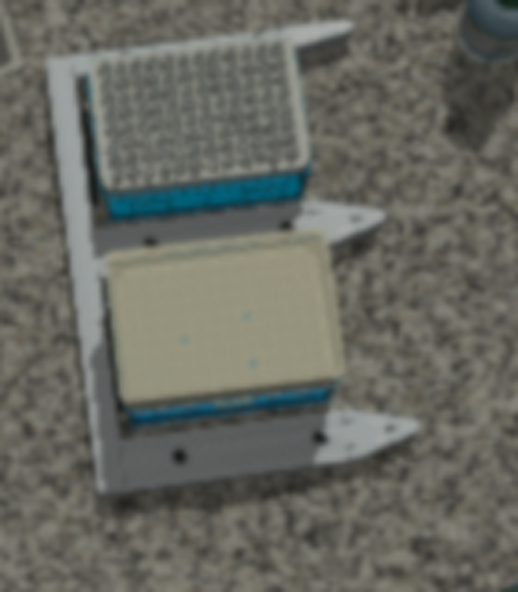

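View pics/s31z.png

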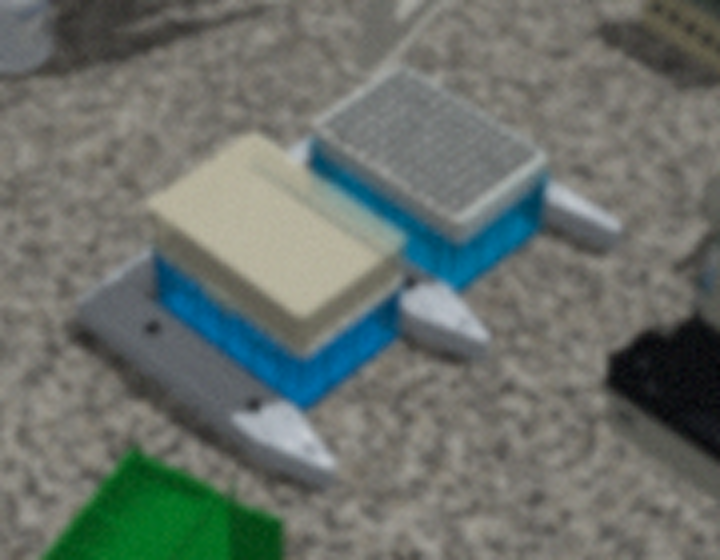

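Run:
```python
from h import *
c=lambda *p:[(270+u/3.7,150+v/3.7) for u,v in p]
d=lambda *p:[(250+u/4,180+v/4) for u,v in p]
def S(p):  # to station frame
    o=np.array([.530,.0425]);a=.113;x=np.array([np.cos(a),np.sin(a)]);y=np.array([-x[1],x[0]]);q=p[:2]-o;return np.round([q@x*1e3,q@y*1e3],1)
for nm,pts,cam,z in [('lid top-view',c((105,252),(327,235),(342,383),(120,403)),'top',.072),('noses top',c((418,425),(384,215),(352,28)),'top',.012),('xbar inner',c((95,262),(120,430)),'top',.018),
 ('open box rim',c((90,75),(295,45),(310,165),(105,190)),'top',.062),
 ('lid scene',d((150,205),(255,135),(405,240),(303,315)),'scene',.082),('base rear near bottom',d((305,405)),'scene',.002),('noses sc',d((333,475),(488,345),(620,235)),'scene',.008),('open base corner',d((458,288)),'scene',.012)]:
  print(nm,[S(onz(cam,u,v,z)).tolist() for u,v in pts])
```

```text
lid top-view [[46.2, 65.1], [39.4, -56.6], [-43.2, -52.0], [-38.0, 67.3]]
noses top [[-62.5, -98.2], [63.5, -99.0], [182.5, -98.7]]
xbar inner [[56.3, 72.8], [-43.5, 70.6]]
open box rim [[153.6, 61.0], [155.9, -56.9], [83.7, -54.6], [84.7, 60.9]]
lid scene [[-38.5, 62.4], [41.6, 61.2], [39.1, -54.8], [-38.4, -53.3]]
base rear near bottom [[-32.7, -50.4]]
noses sc [[-60.4, -97.5], [66.6, -96.9], [187.2, -96.8]]
open base corner [[84.9, -58.7]]
```

The box is home: yaw within the bay's play, y within a few mm, lid shut, and the robot clear of everything. I'm handing the job in.

Run:
```python
from h import *
a=cv2.imread('pics/top0.png').astype(int);b=cv2.imread('pics/t31.png').astype(int)
for nm,(x,y,w,h) in dict(green=(395,132,25,30),red=(438,135,32,38),jar=(165,212,45,42),plate=(145,265,75,50),openbox=(290,155,70,50)).items(): print(nm,np.abs(a-b)[y:y+h,x:x+w].mean().round(1))
print(close_job()); st()
```

```text
green 2.0
red 1.0
jar 0.9
plate 1.1
openbox 1.1
the job is handed in; nothing more can be done
None
the job is handed in; nothing more can be done
```

The tip box is in the front bay, lying on its base with the lid on top and shut, home against the end stop. I handed the job in at about 24 s; no verdict was reported.

**What I did**
- **Lid:** I pushed the lid shut while the box stood. The first push turned the box to about 0.37 rad, because only one finger was touching near the hinge. I shut the lid from its free edge, then squared the box by pushing its underside back.
- **Tip and slide:** I tipped the box over. It landed about 23 mm off the bay line, so I nudged it sideways and slid it in with two fingers until the force rose to about 7 N at the buffers.

**Last checks**
- **Fit along the bay:** the two views put the box centre about 4 to 6 mm past the nominal home position. After correcting for how the nose tips measured, that is about 1.5 to 3 mm. The 7 N stop agrees with it being home.
- **Fit across the bay:** the box is within about 1 to 2 mm of the bay's line.
- **Yaw:** the views disagree a little: about 0.05 rad relative to the station from the top camera, about 0 from the scene camera. Both are under the 0.1 limit.
- **Lid:** it looks flush in both views.
- **Bystanders:** the open tip box, both bottles, the jar and the well plate look unchanged from the first picture.
- **Robot:** the arm was well clear of everything at hand-in.

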